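# Set up the condiment caddy and the butter for breakfast

## Robot

A 7-joint arm with a two-finger parallel gripper is mounted at the origin on a cart in front of the work surface, level with it; the furniture and walls round the work are solid. World frame = base frame: x ahead of the robot, y to its left, z up, the work surface at z = 0. Lengths are in m, angles in degrees, forces in N, time in s.
With the tool pointing down it reaches from about 0.4 to 0.85 m from the base axis. Payload 10.4 kg.
Tool frame: the origin (TCP) lies on the centre line of the jaws, within the pads' length; the fingertips stand 17 mm ahead of it and the grasp point (between the pads) lies 2 mm behind it (ctrl.nose_length is the distance from the TCP to the fingertips, in m); z points along the fingers, x is the direction in which the jaws open and shut, and the axes are right-handed (so a half turn about z gives the same grasp; the last joint's range is limited). The gripper opens to 87 mm and grips with 3 to 60 N. Pads are 19 mm wide; open, the fingers measure 117 mm over their backs; the gripper's body (75 mm by 190 mm) begins 51 mm behind the grasp point.
Start: joints at [-77.957, 19.034, -3.707, 83.658, 1.238, 77.344, -5.071], TCP at [0.144, 0.608, 0.24] pointing down, gripper open.
Joint ranges: [-148.97, 148.97], [-28.65, 121.19], [-84.17, 76.75], [9.2, 138.47], [-72.65, 252.65], [3.7, 117.97], [-149.18, 149.18]. Speed limits (degrees/s): [127.2, 127.2, 159.86, 159.86, 180, 180, 180].

## Interface

Orientations are given as [roll, pitch, yaw] about the fixed x, y, z axes, in that order (R = Rz(yaw) Ry(pitch) Rx(roll)).
In Python, from cell import telemetry, cams, job, ctrl gives the robot as it stands.
- The arm moves only by the shell command python3 -m jog 'ROWS' [FORCE]. ROWS is text: rows parted by semicolons, each of 5 numbers parted by spaces: the finger opening in mm, from 0 to 87, then the shift along the tool's x, y, z in mm, then the turn about the tool's z in degrees. A call has 1 to 20 rows; each row is the pose to reach, as a shift and turn from the pose measured when the call began, along the tool's axes at that moment; what a row does not reach only later rows make up. A row lasts 1/12 s, in which the tool goes at most 41.7 mm and 7.16 degrees, less where a joint would pass 70% of its speed; a pose out of reach is approached as far as the arm can. A call with a gripper value outside its range is refused whole. The fingers move at their own pace and stop on an object; FORCE is the grip in N (left out, the last holds). Time passes only in rows, so rows that repeat a pose let the fingers close. It gives the time, the measured TCP pose, the force and the opening at its end, in the units of the state.
- telemetry.get_state(): the state, without advancing time (a new reading comes with each control period).
- cams.read_camera(name): name is "scene" or "top" or "wrist"; returns a dict with "frame" (400x640x3 uint8, red, green, blue), "mtx" (3x3 intrinsics, pixels), "R" (3x3) and "t" (3): a world point X has camera coordinates R X + t; the wrist camera has in their place "tool_from_camera" (4x4, takes a point from camera to tool coordinates, whose origin is the TCP and whose axes are the tool frame's). Camera axes: x right, y down, z forward; pixel columns grow to the right and rows downward; lengths in m; the calibration is good to about 2 mm. A picture is of the moment at which its call begins: read the wrist's pose just before it. There is no depth.
- job.close_job(): hands the job in, once; it reports no verdict.
The state is a dict: "time": time; "joint_positions": joint angles; "qd": joint speeds; "tau": joint torques, N m; "tcp_pos": TCP position; "tcp_rot": TCP orientation; "force": force on the tool from outside, world axes, zero at the start; "moment": the same for the moment, N m; "opening": opening from 0.0 (shut) to 1.0 (fully open).
Only numpy, scipy, OpenCV 4.12 (cv2) and the standard library are available. Lean on these libraries where they do the work, as an engineer would, in place of code of your own. Each camera call takes 0.05 s, during which the arm holds its last target. There are 200 camera calls.

## Task

Get the breakfast corner ready: tilt the loose rack board in through the steel frame of the condiment caddy, deep pocket first, and settle it flat on the ledges, its ends tucked about equally under the frame; then stand every shaker there is upright on the caddy floor, each through the hole in the board that matches its diameter. With the board out of the way, push the butter, without lifting it, to the middle of its mat, lengthwise along it. Leave the other things alone.

Things in the scene. Friction and masses are not known exactly. Their poses are not given: they have to be found in the camera images.
- caddy: Fixed open-topped wooden condiment caddy, 126 (x) x 290 (y) x 62 high. Origin: on the worktop under the centre of the frame opening; z up, y along it. The dark steel frame (z 56 to 62) has an opening 110 (x) x 230 (y). Below the frame the inside is 110 wide and runs from y = -129 to +145. Inner floor, on which shakers stand: z = 6.
- seat (a point): Where the centre of the board's underside belongs: caddy (0, 0, 30), level with the tops of the light-wood ledges, which run along both long sides (8 wide) and both ends (beyond y = +-116). Axes as the caddy's. The board then reaches 10 under each lip.
- deep_lip (a point): Middle of the opening's +y edge, at the lip's top: caddy (0, 115, 62). The lip is 6 thick; under it is the deep pocket, 30 long (y 115 to 145) and 26 high above the ledge. The opposite lip, at y = -115, has a shallow pocket of 14.
- board: Loose light-wood rack board, 104 (x) x 250 (y) x 8 thick, 0.3 kg, flat on the worktop at the start, grip up. Origin: centre of its underside; z up, y along it. 20 longer than the frame opening: low end tilted into the deep (+y) pocket first, then the other end clears the -y lip and drops, then the board is drawn back to the middle. Either way round is fine.
- butter_mid (a point): Centre, half-way up, of the wrapped block of butter: yellow sides, pale picture wrap on top, 73 (x) x 102 (y) x 37 high, 0.25 kg, flat on the worktop. Slides freely; never to be lifted. Axes: z up, y along its length.
- mat: Thin grey butter mat with a blue border, 104 (x) x 134 (y), flush with the worktop (things slide over it, nothing catches); it does not move, and at the start it lies partly or wholly under the board. Origin: its centre; y along its length.
- board_grip (a point): Point 55 above the board's underside, in its black upright grip: 14 (along the board's x) x 30 (along its y) and rising from the board's top (8) to 70 above the underside, at the middle of the board. Pinch across the 14, along the board's x, which also leaves room beside loaded shakers. Axes as the board's.
- hole28 (a point): Centre, at the board's top face, of the 28 mm round through-hole in the board (board y = -79, on its centre line), for the 24 mm shaker. Axes as the board's.
- hole34 (a point): Centre, at the board's top face, of the 34 mm round through-hole in the board (board y = -36, on its centre line), for the 30 mm shaker. Axes as the board's.
- hole40 (a point): Centre, at the board's top face, of the 40 mm round through-hole in the board (board y = 38, on its centre line), for the 36 mm shaker. Axes as the board's.
- hole48 (a point): Centre, at the board's top face, of the 48 mm round through-hole in the board (board y = 87, on its centre line), for the 44 mm shaker. Axes as the board's.
- shaker24_mid (a point): Centre, half-way up, of the thinnest shaker, brown-red body, steel cap with pour holes: an upright cylinder 24 diameter, 90 high, standing on the worktop at the start. Site z is up along it. May be absent.
- shaker30_mid (a point): Centre, half-way up, of the second shaker, green body, steel cap with pour holes: an upright cylinder 30 diameter, 90 high, standing on the worktop at the start. Site z is up along it. May be absent.
- shaker36_mid (a point): Centre, half-way up, of the third shaker, blue body, steel cap with pour holes: an upright cylinder 36 diameter, 90 high, standing on the worktop at the start. Site z is up along it. May be absent.
- salt_mid (a point): Centre, half-way up, of the clear glass salt shaker with a white perforated cap, widest part 44 diameter, 90 high, the cap 34 diameter over the top 20; standing upright at the start. Site z is up along it. May be absent.
- mug_b: White mug with a rust-red inside, 89x120x98, a bystander; origin at the centre of its underside.
- tomato_tin: Green tin, 75 diameter, 58 high, a bystander; origin at the centre of its underside.
- tea_caddy: Dark green square tea tin, 80x74x130, a bystander; origin at the centre of its underside.
- honey_jar: Squat honey jar with a red lid, 68 diameter, 100 high, a bystander; origin at the centre of its underside.
- fish_tin: Flat blue-lidded tin, 63x105x24, a bystander; origin at the centre of its underside.
Mind the look-alikes: they are no part of the job. Leave any yellow look-alike of the part that bears shaker36_mid alone. Leave any purple look-alike of the part that bears shaker24_mid alone.

How it is judged (in metres and radians):
On the way:
1. The board lies flat on the ledges with both ends under the frame (z of board in the frame of caddy between 0.026 and 0.034 m and y of board in the frame of caddy between -0.007 and 0.007 m and x of board in the frame of caddy between -0.008 and 0.008 m and angle between board's own z axis and vertical below 0.04 rad and angle between the y axis of board and the y axis of caddy, either way round below 0.08 rad), for 0.3 s.
At the end, for the whole second after the job is handed in: Board flat (0.04 rad) on the ledges (4 mm), centred 7 mm along and 8 mm across, straight (0.08), either way round; each shaker present upright (0.15) on the caddy floor (5 mm), within 6 mm of its hole's centre; butter on its mat, centre within 20 mm, straight (0.25); all at rest (all of step 1 and horizontal distance between shaker24_mid and hole28 below 0.006 m and z of shaker24_mid in the frame of caddy between 0.046 and 0.056 m and angle between each of shaker24_mid, shaker30_mid, shaker36_mid, salt_mid's own z axis and vertical below 0.15 rad and linear speed of each of shaker24, shaker30, shaker36, salt, board, butter below 0.02 m/s and horizontal distance between shaker30_mid and hole34 below 0.006 m and z of shaker30_mid in the frame of caddy between 0.046 and 0.056 m and horizontal distance between shaker36_mid and hole40 below 0.006 m and z of shaker36_mid in the frame of caddy between 0.046 and 0.056 m and horizontal distance between salt_mid and hole48 below 0.006 m and z of salt_mid in the frame of caddy between 0.046 and 0.056 m and horizontal distance between butter_mid and mat below 0.02 m and angle between the y axis of butter_mid and the y axis of mat, either way round below 0.25 rad and height (world z) of butter_mid below 0.03 m); the robot touches nothing.
It fails at once if A bystander was moved more than 3 cm (distance of any of mug_b, tomato_tin, tea_caddy, honey_jar, fish_tin from where it was at the start of the episode above 0.03 m).
It fails at once if The butter was lifted (height (world z) of butter_mid above 0.045 m).
Of shaker24, shaker30, shaker36, salt only 3 to 4 are there at a start; the rules pass over those that are not, and their reading is None.
At some moment in a run one of board, butter may be knocked a few centimetres aside while the robot is not near it.
It also fails if it takes over 210 s, if anything falls off the work surface, if the arm or the gripper's body presses on something with over 40 N, if the wrist force passes 120 N, or if a joint passes its speed limit or range.

## Working session

There is one attempt and no reset: what is moved stays moved. The work goes in short steps, Python scripts to look and compute and a shell command to move; the robot and the scene stay as the last step left them, time stands still between calls to the robot, and variables do not carry over. Pictures are saved under pics/ and viewed, about 12 in all and at most 16, crops included, and the job is handed in when it is done.

```bash
ls; mkdir -p pics; cat > h.py <<'E'
import numpy as np, cv2
from scipy.spatial.transform import Rotation as Ro
from cell import telemetry, cams, job, ctrl
def grab(n,f=None):
    s=telemetry.get_state(); c=cams.read_camera(n)
    if f: cv2.imwrite('pics/'+f,c['frame'][:,:,::-1])
    if n=='wrist':
        T=np.eye(4);T[:3,:3]=Ro.from_euler('xyz',s['tcp_rot'],degrees=True).as_matrix();T[:3,3]=s['tcp_pos']
        W=T@c['tool_from_camera']; c['R']=W[:3,:3].T; c['t']=-W[:3,:3].T@W[:3,3]
    return c
def ray(c,u,v,z):
    d=c['R'].T@np.linalg.inv(c['mtx'])@np.array([u,v,1.]); o=-c['R'].T@c['t']
    return o+d*(z-o[2])/d[2]
def proj(c,X):
    p=c['mtx']@(c['R']@np.asarray(X,float)+c['t']); return p[:2]/p[2]
def st():
    s=telemetry.get_state(); print('t',round(s['time'],2),'tcp',np.round(s['tcp_pos'],4),'rot',np.round(s['tcp_rot'],2),'F',np.round(s['force'],1),'op',round(s['opening'],3)); return s
E
python3 - <<'E'
from h import *
st(); print(telemetry.get_state())
for n in ('top','scene'):
    c=grab(n,n+'0.png'); print(n,-c['R'].T@c['t'],c['R'].round(3).tolist(),c['mtx'].tolist())
E
```

```text
pics
t 0.0 tcp [0.1441 0.6078 0.2388] rot [1.800e+02 8.000e-02 7.667e+01] F [-0.3  0.5 -0.3] op 1.002
{'time': 0.0, 'joint_positions': array([-77.95533889,  19.07204898,  -3.70913472,  83.70591712,
         1.23729212,  77.34405351,  -5.06859387]), 'qd': array([ 0.0376944 , -0.1473055 ,  0.07197312, -0.03035153,  0.04572203,
        0.11346932, -0.02308085]), 'tau': array([ 4.19503476e-04, -6.23284006e+01,  2.47489032e-02, -3.89872599e+01,
       -6.12873165e-02,  4.01805143e-02,  1.55804942e-04]), 'tcp_pos': array([0.14409795, 0.60778253, 0.23875394]), 'tcp_rot': array([1.79997127e+02, 8.21203846e-02, 7.66656584e+01]), 'force': array([-0.26635536,  0.54309027, -0.29506281]), 'moment': array([ 0.06113136,  0.04375498, -0.01275753]), 'opening': 1.0021096864798}
top [ 0.39618207 -0.00864212  1.50583692] [[0.005, -1.0, -0.004], [-0.994, -0.004, -0.106], [0.106, 0.005, -0.994]] [[390.12294759194725, 0.0, 317.0663494444089], [0.0, 390.12294759194725, 198.7724033373534], [0.0, 0.0, 1.0]]
scene [-0.01095315 -0.97272495  0.87038331] [[0.855, -0.518, -0.02], [-0.316, -0.49, -0.813], [0.411, 0.701, -0.583]] [[461.1332434708119, 0.0, 311.9941267549675], [0.0, 461.1332434708119, 201.8110038670451], [0.0, 0.0, 1.0]]
```

View pics/top0.png

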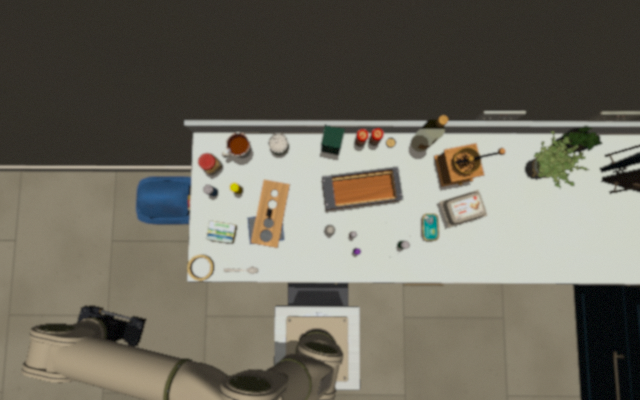

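View pics/scene0.png

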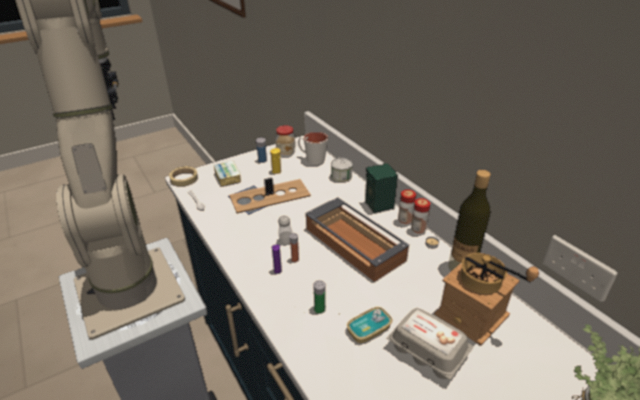

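Both views agree. All four shakers are present; top-view pixels:
- blue: (209,189)
- salt: (329,230)
- brown-red: (352,235)
- green: (403,244)

Look-alikes are yellow at (236,187) and purple at (356,252). The board is at (270,213), over the mat. The caddy is at (362,189) and the butter at (222,231). Red-capped spice jars stand at (362,136) and (377,135), and the fish tin at (430,226).

```bash
python3 - <<'E'
from h import *
c=grab('top')
for n,u,v,z in [('blue',209,189,.09),('yellow',236,187,.09),('salt',329,230,.09),('red',352,235,.09),('purple',356,252,.09),('green',403,244,.09),('boardL',272,181,.008),('boardR',265,246,.008),('boardGrip',269,212,.07),('cad',362,189,.06),('c1',322,178,.06),('c2',398,167,.06),('c3',403,200,.06),('c4',327,211,.06),('butter',222,231,.037)]:
    print(n,ray(c,u,v,z).round(3))
f=c['frame'][115:290,180:500,::-1]
cv2.imwrite('pics/topc.png',cv2.resize(f,(800,438),interpolation=cv2.INTER_CUBIC))
E
```

```text
blue [0.582 0.395 0.09 ]
yellow [0.589 0.296 0.09 ]
salt [ 0.434 -0.045  0.09 ]
red [ 0.416 -0.128  0.09 ]
purple [ 0.355 -0.143  0.09 ]
green [ 0.385 -0.312  0.09 ]
boardL [0.625 0.174 0.008]
boardR [0.374 0.197 0.008]
boardGrip [0.5   0.176 0.07 ]
cad [ 0.588 -0.169  0.06 ]
c1 [ 0.629 -0.02   0.06 ]
c2 [ 0.672 -0.305  0.06 ]
c3 [ 0.547 -0.321  0.06 ]
c4 [ 0.505 -0.039  0.06 ]
butter [0.43  0.355 0.037]
```

View pics/topc.png

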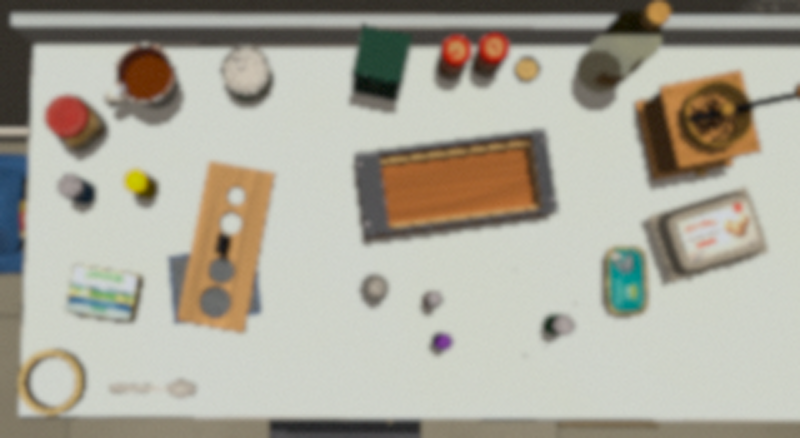

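```bash
cat >> h.py <<'E'
def to(x=None,y=None,z=None,yaw=None):
    s=telemetry.get_state(); p=np.array(s['tcp_pos']); R=Ro.from_euler('xyz',s['tcp_rot'],degrees=True).as_matrix()
    q=np.array([p[0] if x is None else x,p[1] if y is None else y,p[2] if z is None else z])
    dy=0 if yaw is None else (yaw-s['tcp_rot'][2]+180)%360-180
    d=1000*R.T@(q-p)
    print('shift',d.round(1),'turn',round(-dy,1),'rows',round(max(np.linalg.norm(d)/41.7,abs(dy)/7.16),1))
E
python3 - <<'E'
from h import *
to(.45,.19,.26,85)
E
```

```text
shift [-336.1  394.   -20.7] turn -8.3 rows 12.4
```

```bash
python3 -m jog '87 -336 394 -21 -8;87 -336 394 -21 -8;87 -336 394 -21 -8;87 -336 394 -21 -8;87 -336 394 -21 -8;87 -336 394 -21 -8;87 -336 394 -21 -8;87 -336 394 -21 -8;87 -336 394 -21 -8;87 -336 394 -21 -8;87 -336 394 -21 -8;87 -336 394 -21 -8;87 -336 394 -21 -8;87 -336 394 -21 -8;87 -336 394 -21 -8;87 -336 394 -21 -8'
python3 - <<'E'
from h import *
st(); c=grab('wrist','w1.png'); print((-c['R'].T@c['t']).round(3),c['R'].round(2).tolist(),c['mtx'][0,0])
E
```

```text
time: 1.48
tcp_pos: [0.4495, 0.1908, 0.2601]
tcp_rot: [-180.0, 0.1, 84.7]
force: [-0.2, 0.3, -0.0]
opening: 0.995
t 1.48 tcp [0.4495 0.1908 0.2601] rot [-1.7996e+02  6.0000e-02  8.4720e+01] F [-0.2  0.3 -0. ] op 0.995
[0.383 0.197 0.406] [[0.09, 1.0, -0.0], [0.97, -0.09, 0.24], [0.24, -0.02, -0.97]] 285.21846596912405
```

View pics/w1.png

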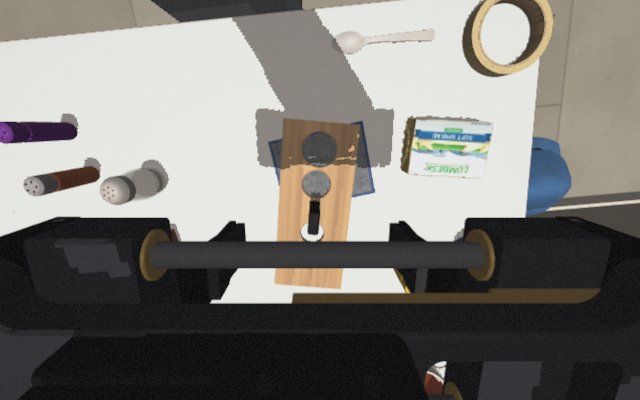

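The wrist view shows the board with corners at about (283,120), (357,125), (341,289) and (275,286), and the black grip at about (314,215). The big holes are towards the robot, and the mat shows behind the board's top end. The butter is at about (450,148).

```bash
python3 - <<'E'
from h import *
c=grab('wrist'); f=c['frame']
hsv=cv2.cvtColor(f,cv2.COLOR_RGB2HSV)
m=cv2.inRange(hsv,(5,60,60),(22,255,255)); m[:, :250]=0; m[:,380:]=0; m[288:]=0; m[:110]=0
# left/right edge fits per row
L=[];Rr=[]
for v in range(135,285,3):
    u=np.where(m[v]>0)[0]
    if len(u)>20: L.append(ray(c,u[0]-.5,v,.008)[:2]); Rr.append(ray(c,u[-1]+.5,v,.008)[:2])
def fit(P):
    vx,vy,x0,y0=cv2.fitLine(np.array(P,np.float32),cv2.DIST_HUBER,0,.01,.01).ravel(); return np.degrees(np.arctan2(vy,vx)),(x0,y0),(vx,vy)
a=fit(L);b=fit(Rr);print(a,b)
pts=cv2.findNonZero(m); print(cv2.boundingRect(m))
for u,v in [(283,120),(357,125),(341,289),(275,286)]: print(ray(c,u,v,.008).round(4))
# grip dark top
for u,v in [(314,196),(314,236),(309,215),(319,215)]: print('g',ray(c,u,v,.07).round(4))
k=cv2.resize(f[100:300,230:390,::-1],None,fx=3,fy=3,interpolation=cv2.INTER_CUBIC); cv2.imwrite('pics/w1c.png',k)
E
```

```text
(np.float32(-9.9532), (np.float32(0.48113373), np.float32(0.13233066)), (np.float32(0.98494923), np.float32(-0.17284372))) (np.float32(-10.449186), (np.float32(0.4906334), np.float32(0.23603098)), (np.float32(0.98341614), np.float32(-0.18136345)))
(274, 118, 86, 170)
[0.3714 0.1525 0.008 ]
[0.387  0.2514 0.008 ]
[0.6333 0.2122 0.008 ]
[0.6187 0.11   0.008 ]
g [0.465  0.1863 0.07  ]
g [0.5165 0.1814 0.07  ]
g [0.4884 0.1779 0.07  ]
g [0.4896 0.1902 0.07  ]
```

View pics/w1c.png

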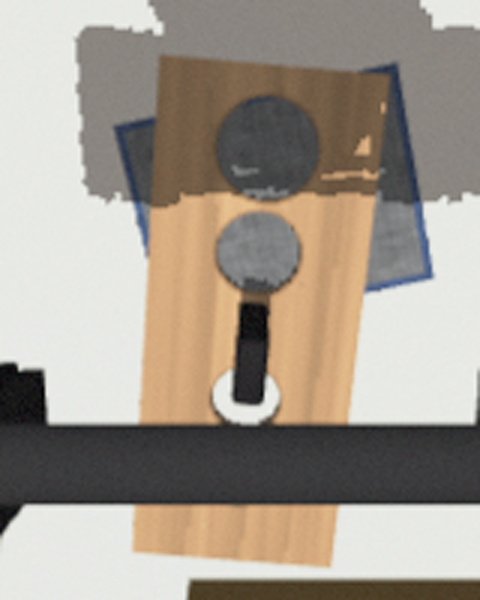

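```bash
python3 - <<'E'
from h import *
to(.5026,.1813,.053,80.4)
E
```

```text
shift [ -4.8  54.1 207.1] turn 4.4 rows 5.1
```

```bash
python3 -m jog '60 -5 54 60 4;60 -5 54 100 4;60 -5 54 140 4;60 -5 54 180 4;60 -5 54 207 4;60 -5 54 207 4;60 -5 54 207 4;10 -5 54 207 4;10 -5 54 207 4;10 -5 54 207 4;10 -5 54 207 4;10 -5 54 207 4;10 -5 54 207 4;10 -5 54 207 4' 25
python3 - <<'E'
from h import *
s=st(); print(s['opening']*87)
E
```

```text
time: 2.75
tcp_pos: [0.5027, 0.1813, 0.0536]
tcp_rot: [180.0, 0.0, 80.8]
force: [-0.3, -0.4, -0.2]
opening: 0.245
t 2.75 tcp [0.5027 0.1813 0.0536] rot [1.7999e+02 3.0000e-02 8.0790e+01] F [-0.3 -0.4 -0.2] op 0.245
21.279180290629885
```

```bash
python3 -m jog '8 0 0 0 0;8 0 0 0 0;8 0 0 0 0;8 0 0 0 0;50 0 0 0 0;50 0 0 0 0;50 0 0 0 0;50 0 0 0 0;50 0 0 -40 0;50 0 0 -80 0;50 0 0 -120 0;50 0 0 -160 0;50 0 0 -200 0;50 0 0 -208 0'
python3 - <<'E'
from h import *
st();to(.657,-.17,.26,82)
E
```

```text
time: 3.92
tcp_pos: [0.5048, 0.182, 0.2684]
tcp_rot: [179.6, -0.3, 80.8]
force: [1.5, 0.3, -0.4]
opening: 0.574
t 3.92 tcp [0.5048 0.182  0.2684] rot [179.6   -0.3   80.77] F [ 1.5  0.3 -0.4] op 0.574
shift [-323.1  206.7    8.2] turn -1.2 rows 9.2
```

```bash
python3 -m jog '87 -323 207 8 -1;87 -323 207 8 -1;87 -323 207 8 -1;87 -323 207 8 -1;87 -323 207 8 -1;87 -323 207 8 -1;87 -323 207 8 -1;87 -323 207 8 -1;87 -323 207 8 -1;87 -323 207 8 -1;87 -323 207 8 -1;87 -323 207 8 -1;87 -323 207 8 -1'
python3 - <<'E'
from h import *
st(); c=grab('wrist','w2.png'); np.savez('w2.npz',**{k:c[k] for k in('R','t','mtx','frame')})
E
```

```text
time: 5.0
tcp_pos: [0.6574, -0.1685, 0.2599]
tcp_rot: [179.6, -0.3, 81.8]
force: [-0.2, 0.1, 0.3]
opening: 0.999
t 5.0 tcp [ 0.6574 -0.1685  0.2599] rot [179.62  -0.35  81.85] F [-0.2  0.1  0.3] op 0.999
```

View pics/w2.png

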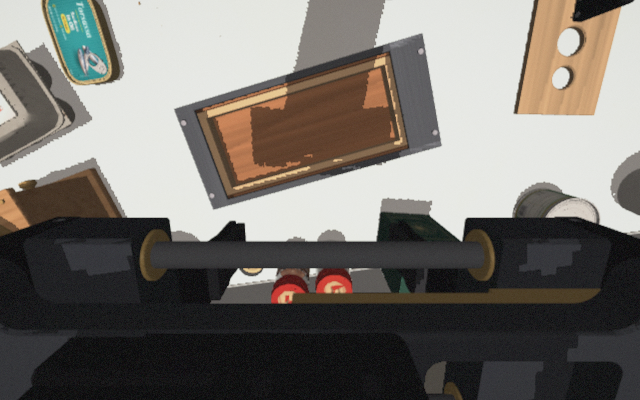

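The wrist view shows the whole caddy. Its outer frame corners are at about (176,108), (422,34), (441,145) and (215,209). The wide deep lip is on the right, towards world +y.

```bash
python3 - <<'E'
from h import *
c=np.load('w2.npz'); f=c['frame']
hsv=cv2.cvtColor(f,cv2.COLOR_RGB2HSV)
m=cv2.inRange(hsv,(0,0,30),(179,255,125)); m[:,:160]=0;m[:,455:]=0;m[214:]=0
m2=m.copy()
n,l,s,_=cv2.connectedComponentsWithStats(m)
i=1+np.argmax(s[1:,4]); print(s[i])
cn=max(cv2.findContours((l==i).astype(np.uint8),cv2.RETR_EXTERNAL,cv2.CHAIN_APPROX_NONE)[0],key=cv2.contourArea)
h=cv2.convexHull(cn); ap=cv2.approxPolyDP(h,8,True)[:,0]; print(ap.tolist())
W=np.array([ray(c,u,v,.062)[:2] for u,v in h[:,0]],np.float32)*1000
r=cv2.minAreaRect(W); print(r)
for u,v in ap: print((u,v),ray(c,u,v,.062).round(4))
E
```

```text
[  175    34   266   175 20814]
[[421, 34], [440, 145], [213, 207], [175, 109]]
((593.716796875, -166.2125244140625), (127.45243835449219, 288.2096252441406), 7.63407564163208)
(np.int32(421), np.int32(34)) [ 0.5135 -0.0323  0.062 ]
(np.int32(440), np.int32(145)) [ 0.6359 -0.0159  0.062 ]
(np.int32(213), np.int32(207)) [ 0.6722 -0.3004  0.062 ]
(np.int32(175), np.int32(109)) [ 0.5515 -0.3162  0.062 ]
```

```bash
python3 - <<'E'
from h import *
to(.45,.185,.25,80.8)
E
```

```text
shift [ 320.2 -255.3   10.3] turn 1.1 rows 9.8
```

```bash
python3 -m jog '60 320 -255 10 1;60 320 -255 10 1;60 320 -255 10 1;60 320 -255 10 1;60 320 -255 10 1;60 320 -255 10 1;60 320 -255 10 1;60 320 -255 10 1;60 320 -255 10 1;60 320 -255 10 1;60 320 -255 10 1;60 320 -255 10 1;60 320 -255 10 1'
cat > bd.py <<'E'
from h import *
c=grab('wrist','w3.png'); f=c['frame']
hsv=cv2.cvtColor(f,cv2.COLOR_RGB2HSV)
m=cv2.inRange(hsv,(5,50,50),(22,255,255)); m[:, :230]=0; m[:,400:]=0; m[215:]=0
n,l,s,_=cv2.connectedComponentsWithStats(m); i=1+np.argmax(s[1:,4])
m=(l==i)
P=[[],[],[]]
vs=np.where(m.any(1))[0]; v0=vs[0]
for v in range(v0+12,213,3):
    u=np.where(m[v])[0]; P[0].append(ray(c,u[0]-.5,v,.008)[:2]); P[1].append(ray(c,u[-1]+.5,v,.008)[:2])
us=np.where(m.any(0))[0]
for u in range(us[0]+15,us[-1]-15,3):
    P[2].append(ray(c,u,np.where(m[:,u])[0][0]-.5,.008)[:2])
L=[cv2.fitLine(np.array(p,np.float32),cv2.DIST_HUBER,0,.001,.001).ravel() for p in P]
a=[np.degrees(np.arctan2(q[1],q[0]))for q in L]; print('angles',np.round(a,2))
th=np.radians((a[0]+a[1])/2); d=np.array([np.cos(th),np.sin(th)]); n=np.array([-d[1],d[0]])
o=[ (np.array([q[2],q[3]])@n) for q in L[:2]]; e=np.array([L[2][2],L[2][3]])@d
print('width',o[1]-o[0]); ce=n*(o[0]+o[1])/2+d*(e+.125); print('centre',ce.round(4),'board x yaw',90+np.degrees(th))
st()
E
python3 bd.py
```

```text
time: 6.13
tcp_pos: [0.4499, 0.1851, 0.2507]
tcp_rot: [179.6, -0.4, 81.0]
force: [1.1, -0.3, 0.6]
opening: 0.689
angles [-9.38 -9.4  80.99]
width 0.104328066
centre [0.5011 0.1815] board x yaw 80.61319
t 6.18 tcp [0.4503 0.1844 0.2506] rot [179.57  -0.39  80.89] F [ 0.5 -0.1  0.1] op 0.689
```

```bash
python3 - <<'E'
from h import *
to(.5013,.1815,.053,80.6)
E
```

```text
shift [  3.9  49.3 198. ] turn 0.3 rows 4.9
```

```bash
python3 -m jog '50 4 49 40 0;50 4 49 80 0;50 4 49 120 0;50 4 49 160 0;50 4 49 198 0;50 4 49 198 0;8 4 49 198 0;8 4 49 198 0;8 4 49 198 0;8 4 49 198 0;8 4 49 198 0;8 4 49 198 0;8 4 49 198 0;8 4 49 198 0;8 4 49 198 0;8 4 49 198 0;8 4 49 178 0;8 4 49 148 0;8 4 49 108 0;8 4 49 68 0' 30
python3 - <<'E'
from h import *
s=st(); print(s['opening']*87)
to(.5963,-.1881,.17,7.6)
E
```

```text
time: 7.85
tcp_pos: [0.4988, 0.1803, 0.1838]
tcp_rot: [179.7, -0.3, 80.9]
force: [1.6, 0.6, -3.8]
opening: 0.157
t 7.85 tcp [0.4988 0.1803 0.1838] rot [179.68  -0.29  80.87] F [ 1.6  0.6 -3.8] op 0.157
13.647485178648063
shift [-348.4  154.6   12.9] turn 73.3 rows 10.2
```

```bash
python3 -m jog '8 -25 15 -10 6;8 -60 28 -15 13;8 -95 44 -15 20;8 -130 60 -15 27;8 -165 75 -15 34;8 -200 90 -15 41;8 -235 105 -15 48;8 -270 120 -15 55;8 -305 135 -10 62;8 -330 147 0 68;8 -348 155 8 73;8 -348 155 8 73;8 -348 155 8 73;8 -348 155 8 73;8 -348 155 8 73' 25
cat > cad.py <<'E'
from h import *
O=np.array([.5948,-.1741]); A=7.63
def rep():
    s=st(); a=np.radians(A); d=np.array(s['tcp_pos'][:2])-O
    print('caddy x,y mm',1000*(d@[np.cos(a),np.sin(a)]),1000*(d@[-np.sin(a),np.cos(a)]),'z',s['tcp_pos'][2]*1000,'mom',np.round(s['moment'],2),'op',s['opening']*87)
def cw(x,y):
    a=np.radians(A); return O+np.array([x*np.cos(a)-y*np.sin(a),x*np.sin(a)+y*np.cos(a)])/1000
def tc(x,y,z,yaw=A):
    p=cw(x,y); to(p[0],p[1],z/1000,yaw)
E
python3 - <<'E'
from cad import *
rep(); tc(0,-14,130); grab('scene','s1.png'); k=cv2.imread('pics/s1.png')[140:320,200:460]; cv2.imwrite('pics/s1.png',cv2.resize(k,None,fx=3,fy=3,interpolation=cv2.INTER_CUBIC))
E
```

```text
time: 9.1
tcp_pos: [0.597, -0.1864, 0.1751]
tcp_rot: [-179.8, -0.4, 8.0]
force: [-0.1, -0.5, -3.8]
opening: 0.164
t 9.1 tcp [ 0.597  -0.1864  0.1751] rot [-179.77   -0.41    8.02] F [-0.1 -0.5 -3.8] op 0.164
caddy x,y mm 0.511320701540997 -12.435496265244465 z 175.12365248774256 mom [-0.09  0.05 -0.01] op 14.291584039516897
shift [-0.8  1.7 45.1] turn 0.4 rows 1.1
```

View pics/s1.png

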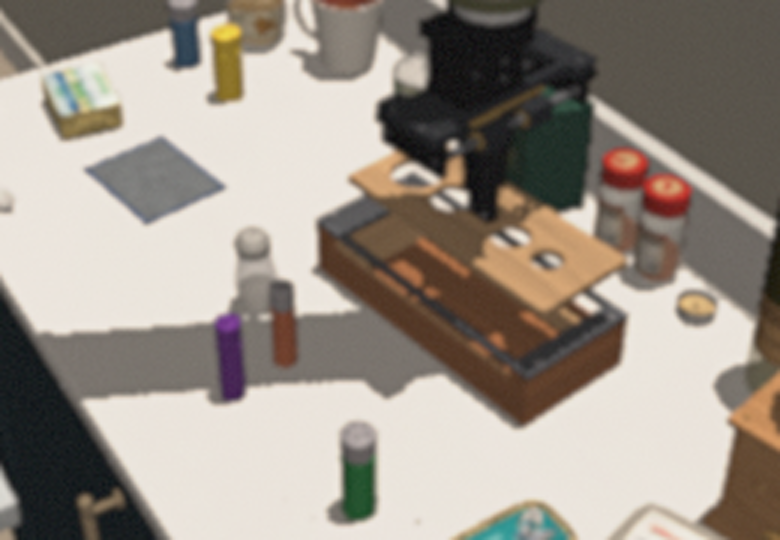

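The scene crop shows the board held level above the caddy, with the two big holes towards the deep end. The mat is now uncovered at crop (155,180).

```bash
python3 -m jog '8 -1 2 15 0;8 -1 2 35 0;8 -1 2 45 0;8 -1 2 52 0;8 -1 2 56 0;8 -1 2 60 0;8 -1 2 62 0;8 -1 2 64 0;8 -1 2 66 0;8 -1 2 66 0'
python3 - <<'E'
from cad import *
rep()
E
```

```text
time: 9.98
tcp_pos: [0.5971, -0.188, 0.1094]
tcp_rot: [-179.8, -0.5, 8.0]
force: [-0.1, 2.2, 1.0]
opening: 0.156
t 9.98 tcp [ 0.5971 -0.188   0.1094] rot [-179.78   -0.47    8.04] F [-0.1  2.2  1. ] op 0.156
caddy x,y mm 0.44676221864250953 -14.037461656902751 z 109.42987873952666 mom [ 0.11  0.05 -0.02] op 13.553904676307264
```

```bash
python3 -m jog '8 0 0 2 0;8 0 0 4 0;8 0 0 4 0;8 0 -4 4 0;8 0 -8 4 0;8 0 -12 4 0;8 0 -16 4 0;8 0 -16 4 0'
python3 - <<'E'
from cad import *
rep(); c=grab('scene'); k=c['frame'][160:290,290:430,::-1]; cv2.imwrite('pics/s2.png',cv2.resize(k,None,fx=4,fy=4,interpolation=cv2.INTER_CUBIC))
E
```

```text
time: 10.65
tcp_pos: [0.5948, -0.1708, 0.1053]
tcp_rot: [-179.7, -0.5, 8.1]
force: [0.6, 1.0, -3.2]
opening: 0.154
t 10.65 tcp [ 0.5948 -0.1708  0.1053] rot [-179.73   -0.45    8.11] F [ 0.6  1.  -3.2] op 0.154
caddy x,y mm 0.43952237028498853 3.2957669272111745 z 105.25111280536078 mom [-0.09  0.    0.06] op 13.4082852029436
```

View pics/s2.png

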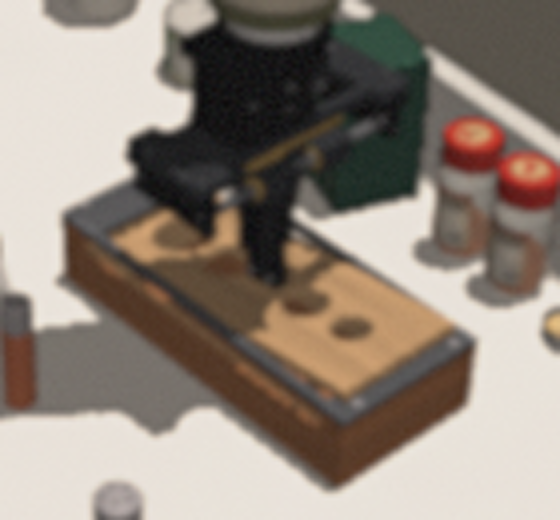

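The board's low end is under the deep lip and its other end is still above the near lip. I'll keep going in.

```bash
python3 -m jog '8 0 -4 0 0;8 0 -8 0 0;8 0 -12 0 0;8 0 -16 0 0;8 0 -18 0 0;8 0 -18 0 0;8 0 -18 4 0;8 0 -18 8 0;8 0 -18 12 0;8 0 -18 15 0;8 0 -18 18 0;8 0 -18 20 0;8 0 -18 20 0'
python3 - <<'E'
from cad import *
rep()
E
```

```text
time: 11.78
tcp_pos: [0.5923, -0.1546, 0.0852]
tcp_rot: [-179.8, -0.4, 8.0]
force: [-0.6, -3.9, -0.7]
opening: 0.16
t 11.78 tcp [ 0.5923 -0.1546  0.0852] rot [-179.82   -0.44    8.03] F [-0.6 -3.9 -0.7] op 0.16
caddy x,y mm 0.06907807616049849 19.697058753995982 z 85.18739065477392 mom [-0.94  0.2  -0.03] op 13.878245468506094
```

```bash
python3 -m jog '8 0 0 2 0;8 0 0 3 0;8 0 0 3 0;8 0 0 3 0'
python3 - <<'E'
from cad import *
rep(); c=grab('scene'); k=c['frame'][160:290,290:430,::-1]; cv2.imwrite('pics/s3.png',cv2.resize(k,None,fx=4,fy=4,interpolation=cv2.INTER_CUBIC))
E
```

```text
time: 12.12
tcp_pos: [0.5925, -0.155, 0.0839]
tcp_rot: [-179.8, -0.5, 8.0]
force: [-6.8, 0.4, 17.2]
opening: 0.161
t 12.12 tcp [ 0.5925 -0.155   0.0839] rot [-179.81   -0.5     8.02] F [-6.8  0.4 17.2] op 0.161
caddy x,y mm 0.29665438905215796 19.2640972814748 z 83.87196286501748 mom [-0.25  1.81 -0.  ] op 13.975991080399236
```

View pics/s3.png

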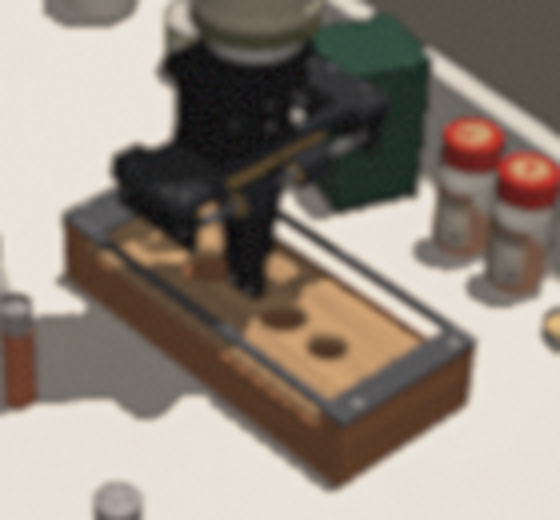

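The board has dropped below the frame at both ends. Next I draw it back 19 mm.

```bash
python3 -m jog '8 0 3 -1 0;8 0 7 -1 0;8 0 11 -1 0;8 0 15 -1 0;8 0 19 -1 0;8 0 19 -1 0;8 0 19 -1 0;55 0 19 -1 0;55 0 19 -1 0;55 0 19 -1 0;55 0 19 -1 0;55 0 19 -1 0;55 0 19 -30 0;55 0 19 -70 0;55 0 19 -110 0;55 0 19 -150 0;55 0 19 -190 0;55 0 19 -190 0'
python3 - <<'E'
from cad import *
rep(); c=grab('wrist','w4.png')
E
```

```text
time: 13.67
tcp_pos: [0.5959, -0.1762, 0.2823]
tcp_rot: [-180.0, -1.1, 8.0]
force: [1.1, -0.8, -0.4]
opening: 0.63
t 13.67 tcp [ 0.5959 -0.1762  0.2823] rot [-179.99   -1.11    7.99] F [ 1.1 -0.8 -0.4] op 0.63
caddy x,y mm 0.8471397414802387 -2.2043807749072184 z 282.255000852678 mom [-0.12  0.02 -0.06] op 54.788771242050906
```

View pics/w4.png

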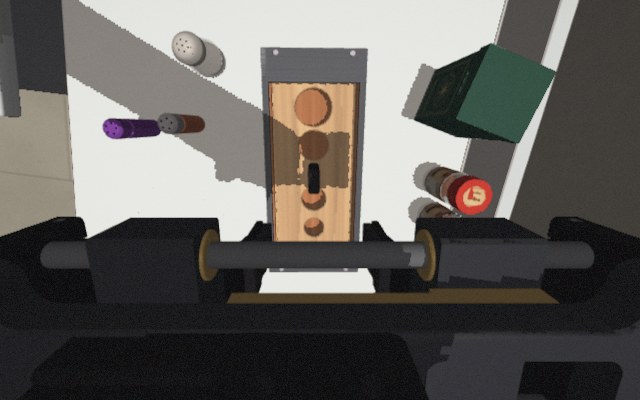

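The wrist view shows the board seated inside the frame. hole48 is at about (313,106), hole40 at (314,145) and the grip at (314,180). Salt, red and purple are at (187,45), (170,123) and (115,128). Next I pinch the grip along the board, which sets and measures its y position exactly.

```bash
python3 - <<'E'
from cad import *
print(telemetry.get_state()['joint_positions'].round(1)); tc(0,0,83,97.6)
E
```

```text
[-21.8  20.5  45.1  83.8 -15.   80.9  31.6]
shift [ -3.2  -1.3 195.4] turn -89.6 rows 12.5
```

```bash
python3 -m jog '70 -3 -1 40 -90;70 -3 -1 60 -90;70 -3 -1 80 -90;70 -3 -1 80 -90;70 -3 -1 80 -90;70 -3 -1 80 -90;70 -3 -1 80 -90;70 -3 -1 80 -90;70 -3 -1 80 -90;70 -3 -1 80 -90;70 -3 -1 80 -90;70 -3 -1 80 -90;70 -3 -1 100 -90;70 -3 -1 120 -90;70 -3 -1 150 -90;70 -3 -1 180 -90;70 -3 -1 193 -90;70 -3 -1 193 -90'
python3 - <<'E'
from cad import *
rep();tc(0.5,0,84,97.6)
E
python3 -m jog '24 0 0 0 0;24 0 0 0 0;24 0 0 0 0;24 0 0 0 0;24 0 0 0 0;24 0 0 0 0;24 0 0 0 0;24 0 0 0 0;24 0 0 0 0;24 0 0 0 0' 15
python3 - <<'E'
from cad import *
rep();tc(0.5,0,84,97.6)
E
```

```text
time: 15.22
tcp_pos: [0.5927, -0.1736, 0.0816]
tcp_rot: [179.5, -0.2, 98.0]
force: [-1.5, -0.4, 0.4]
opening: 0.801
t 15.22 tcp [ 0.5927 -0.1736  0.0816] rot [179.45  -0.19  98.01] F [-1.5 -0.4  0.4] op 0.801
caddy x,y mm -2.0523013680419533 0.8001832335630416 z 81.57670524102483 mom [0.08 0.02 0.  ] op 69.72952211111077
shift [-0.8  2.6 -2.4] turn 0.4 rows 0.1
time: 16.05
tcp_pos: [0.5929, -0.1737, 0.082]
tcp_rot: [179.4, -0.2, 98.0]
force: [-0.3, 0.3, 3.9]
opening: 0.347
t 16.05 tcp [ 0.5929 -0.1737  0.082 ] rot [ 1.7942e+02 -1.7000e-01  9.8010e+01] F [-0.3  0.3  3.9] op 0.347
caddy x,y mm -1.8793412377991965 0.6194978285567369 z 81.96025556246491 mom [-0.14  0.19 -0.03] op 30.200977456510845
shift [-0.6  2.4 -2. ] turn 0.4 rows 0.1
```

```bash
python3 -m jog '60 0 0 0 0;60 0 0 0 0;60 0 0 0 0;60 0 0 0 0;60 0 0 -40 0;60 0 0 -80 0;60 0 0 -120 0;60 0 0 -160 0;60 0 0 -160 0'
python3 - <<'E'
from cad import *
to(.46,-.19,.25,90)
E
```

```text
time: 16.8
tcp_pos: [0.5941, -0.1758, 0.2505]
tcp_rot: [178.8, 0.0, 98.0]
force: [-0.1, -1.3, -0.0]
opening: 0.686
shift [   4.6 -134.7   -2.3] turn 8.0 rows 3.2
```

```bash
python3 -m jog '87 5 -135 -2 8;87 5 -135 -2 8;87 5 -135 -2 8;87 5 -135 -2 8;87 5 -135 -2 8;87 5 -135 -2 8'
python3 - <<'E'
from cad import *
rep(); c=grab('wrist','w5.png'); np.savez('w5.npz',**{k:c[k] for k in('R','t','mtx','frame')})
for n,p in [('salt',(.434,-.045,.09)),('red',(.416,-.128,.09)),('green',(.385,-.312,.09))]: print(n,proj(c,p))
E
```

```text
time: 17.3
tcp_pos: [0.4601, -0.1893, 0.25]
tcp_rot: [178.7, -0.2, 90.0]
force: [-0.2, 0.3, 0.5]
opening: 0.98
t 17.3 tcp [ 0.4601 -0.1893  0.25  ] rot [178.71  -0.19  90.  ] F [-0.2  0.3  0.5] op 0.98
caddy x,y mm -135.56241336398452 2.8727852678600545 z 249.9615011720198 mom [ 0.03 -0.02 -0.01] op 85.22892005020158
salt [450.79050348 161.22629334]
red [374.24445121 144.2312983 ]
green [195.9134733  113.57012764]
```

View pics/w5.png

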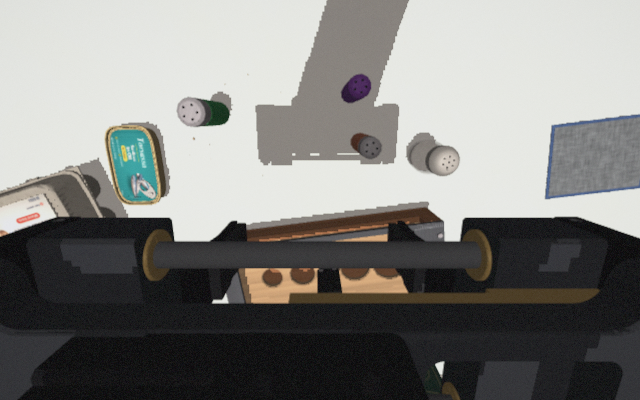

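The cap centres are at: green (191,111), red (370,148), salt (445,160). Purple at (357,87) is to be left alone.

```bash
python3 - <<'E'
from cad import *
c=np.load('w5.npz')
for n,u,v in [('salt',445,160),('red',370,148),('green',191,111),('purple',359,86)]: print(n,ray(c,u,v,.09).round(4))
for s in [(.4357,-.0),]: pass
p=ray(c,191,111,.09); to(p[0],p[1],.075,90)
p=ray(c,370,148,.09); to(p[0],p[1],.075,90)
for y in (-79,-36,38,87): print(y,cw(.5,.6+y).round(4))
E
```

```text
salt [ 0.4327 -0.0514  0.09  ]
red [ 0.4199 -0.1323  0.09  ]
green [ 0.3825 -0.3167  0.09  ]
purple [ 0.3586 -0.1463  0.09  ]
shift [-128.1  -81.9  172.6] turn 0.0 rows 5.5
shift [ 56.3 -44.4 174. ] turn 0.0 rows 4.5
-79 [ 0.6057 -0.2517]
-36 [ 0.6    -0.2091]
38 [ 0.5902 -0.1358]
87 [ 0.5837 -0.0872]
```

```bash
python3 -m jog '87 -35 -22 40 0;87 -65 -42 60 0;87 -95 -61 70 0;87 -128 -82 75 0;87 -128 -82 90 0;87 -128 -82 130 0;87 -128 -82 160 0;87 -128 -82 180 0;87 -128 -82 180 0;24 -128 -82 180 0;24 -128 -82 180 0;24 -128 -82 180 0;24 -128 -82 180 0;24 -128 -82 180 0;24 -128 -82 180 0;24 -128 -82 180 0;24 -128 -82 180 0;24 -128 -82 180 0;24 -128 -82 180 0' 10
python3 - <<'E'
from cad import *
rep()
E
```

```text
time: 18.93
tcp_pos: [0.3826, -0.3166, 0.0677]
tcp_rot: [178.8, -0.2, 90.0]
force: [0.2, 1.3, 0.1]
opening: 0.339
t 18.93 tcp [ 0.3826 -0.3166  0.0677] rot [ 1.7875e+02 -1.6000e-01  9.0040e+01] F [0.2 1.3 0.1] op 0.339
caddy x,y mm -229.26268778946314 -113.07739530463569 z 67.67169484276857 mom [0.13 0.01 0.05] op 29.507422730406127
```

```bash
python3 -m jog '75 0 0 0 0;75 0 0 0 0;75 0 0 0 0;75 0 0 0 0;75 0 0 0 0;75 0 0 0 82;75 0 0 0 82;75 0 0 0 82;75 0 0 0 82;75 0 0 0 82;75 0 0 0 82;75 0 0 0 82;75 0 0 0 82;75 0 0 0 82;75 0 0 0 82;75 0 0 0 82;75 0 0 0 82;75 0 0 0 82' 25
python3 -m jog '24 0 0 0 0;24 0 0 0 0;24 0 0 0 0;24 0 0 0 0;24 0 0 0 0;24 0 0 0 0;24 0 0 0 0;24 0 0 0 0;24 0 0 -30 0;24 0 0 -70 0;24 0 0 -110 0;24 0 0 -120 0'
python3 - <<'E'
from cad import *
rep(); tc(0.5,-35.4,180,8)
E
```

```text
time: 20.43
tcp_pos: [0.3827, -0.3165, 0.0676]
tcp_rot: [180.0, -1.2, 7.9]
force: [-1.2, 0.3, 0.1]
opening: 0.866
time: 21.43
tcp_pos: [0.3811, -0.3189, 0.1924]
tcp_rot: [179.8, -1.5, 7.8]
force: [0.7, -1.6, -0.4]
opening: 0.342
t 21.43 tcp [ 0.3811 -0.3189  0.1924] rot [179.81  -1.54   7.8 ] F [ 0.7 -1.6 -0.4] op 0.342
caddy x,y mm -231.00510804656042 -115.18423269835681 z 192.4134693264735 mom [-0.1   0.01 -0.01] op 29.719117914524315
shift [231.3 -79.2  18.4] turn -0.2 rows 5.9
```

```bash
python3 -m jog '24 40 -14 0 0;24 80 -28 0 0;24 120 -41 0 0;24 160 -55 0 0;24 200 -69 5 0;24 231 -79 18 0;24 231 -79 18 0;24 231 -79 40 0;24 231 -79 70 0;24 231 -79 70 0;24 231 -79 70 0'
python3 - <<'E'
from cad import *
rep(); tc(0.5,-35.4,113,8)
c=grab('wrist'); k=c['frame'][60:260,220:420,::-1]; cv2.imwrite('pics/w6.png',cv2.resize(k,None,fx=3,fy=3,interpolation=cv2.INTER_CUBIC))
for y in (-79,-36,38,87):
  p=cw(.5,.6+y); print(y,((proj(c,[*p,.038])-[220,60])*3).round(0))
E
```

```text
time: 22.35
tcp_pos: [0.6, -0.209, 0.1272]
tcp_rot: [179.9, -1.3, 7.8]
force: [0.1, -1.3, 0.0]
opening: 0.343
t 22.35 tcp [ 0.6    -0.209   0.1272] rot [179.86  -1.35   7.79] F [ 0.1 -1.3  0. ] op 0.343
caddy x,y mm 0.5539500299048848 -35.31338703927454 z 127.21240158674563 mom [-0.11  0.1  -0.02] op 29.856245521352548
shift [-0.4  0.1 14.2] turn -0.2 rows 0.3
-79 [285. 575.]
-36 [286. 436.]
38 [286. 166.]
87 [286. -38.]
```

View pics/w6.png

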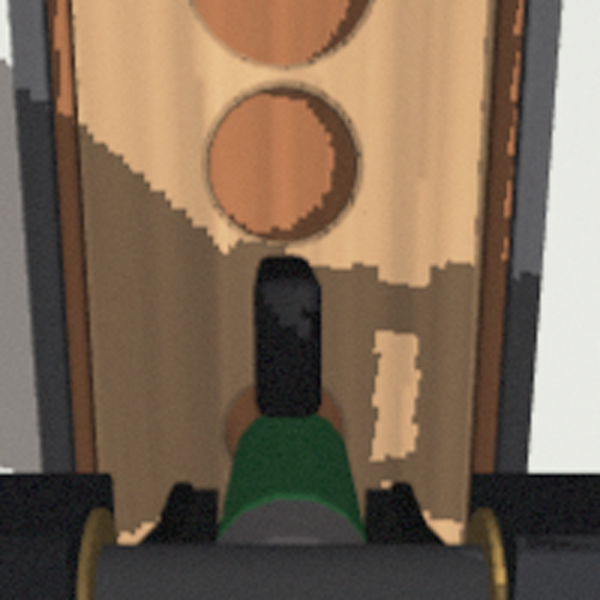

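```bash
python3 -m jog '24 -1 0 12 0;24 -1 0 16 0;24 -1 0 22 0;24 -2 0 28 0;24 -2 0 34 0;24 -2 0 40 0;24 -2 0 46 0;24 -2 0 50 0;24 -2 0 52 0;24 -2 0 52 0'
python3 - <<'E'
from cad import *
rep()
E
```

```text
time: 23.23
tcp_pos: [0.6001, -0.2098, 0.0763]
tcp_rot: [179.8, -1.5, 7.8]
force: [-0.0, -0.2, -0.2]
opening: 0.34
t 23.23 tcp [ 0.6001 -0.2098  0.0763] rot [179.81  -1.47   7.78] F [-0.  -0.2 -0.2] op 0.34
caddy x,y mm 0.5492663724256452 -36.04776800000106 z 76.30722849591157 mom [-0.1   0.12 -0.03] op 29.600052951898988
```

```bash
python3 -m jog '24 0 0 2 0;24 0 0 2 0;50 0 0 2 0;50 0 0 2 0;50 0 0 2 0;50 0 0 2 0;50 0 0 -30 0;50 0 0 -70 0;50 0 0 -110 0;50 0 0 -110 0'
python3 - <<'E'
from cad import *
rep(); to(.4199,-.1323,.068,90)
E
```

```text
time: 24.07
tcp_pos: [0.5998, -0.212, 0.1943]
tcp_rot: [179.6, -2.0, 7.7]
force: [1.0, -1.3, 1.0]
opening: 0.575
t 24.07 tcp [ 0.5998 -0.212   0.1943] rot [179.59  -2.01   7.73] F [ 1.  -1.3  1. ] op 0.575
caddy x,y mm -0.02144144884211882 -38.187014396369754 z 194.28568863953578 mom [-0.16  0.03  0.01] op 50.036383533939095
shift [-171.9 -104.   119.6] turn -82.3 rows 11.5
```

```bash
python3 -m jog '50 -60 -36 0 -82;50 -90 -55 0 -82;50 -120 -73 0 -82;50 -150 -90 0 -82;50 -172 -104 0 -82;50 -172 -104 0 -82;50 -172 -104 0 -82;50 -172 -104 0 -82;50 -172 -104 0 -82;50 -172 -104 0 -82;50 -172 -104 0 -82;50 -172 -104 0 -82;50 -172 -104 0 -82;50 -172 -104 40 -82;50 -172 -104 80 -82;50 -172 -104 110 -82;50 -172 -104 120 -82;50 -172 -104 120 -82' 10
python3 -m jog '18 0 0 0 0;18 0 0 0 0;18 0 0 0 0;18 0 0 0 0;18 0 0 0 0;18 0 0 0 0;18 0 0 0 0;50 0 0 0 0;50 0 0 0 0;50 0 0 0 0;50 0 0 0 0'
python3 - <<'E'
from cad import *
rep()
E
```

```text
time: 25.57
tcp_pos: [0.4179, -0.1326, 0.0653]
tcp_rot: [178.3, 0.3, 89.5]
force: [-1.1, -0.3, -0.2]
opening: 0.576
time: 26.48
tcp_pos: [0.4178, -0.1326, 0.0653]
tcp_rot: [178.3, 0.3, 89.5]
force: [0.3, -0.9, -0.7]
opening: 0.492
t 26.48 tcp [ 0.4178 -0.1326  0.0653] rot [178.26   0.28  89.48] F [ 0.3 -0.9 -0.7] op 0.492
caddy x,y mm -169.904810996279 64.66883129611642 z 65.2738878218142 mom [ 0.01  0.04 -0.04] op 42.80142990081307
```

```bash
python3 -m jog '50 0 0 0 82;50 0 0 0 82;50 0 0 0 82;50 0 0 0 82;50 0 0 0 82;50 0 0 0 82;50 0 0 0 82;50 0 0 0 82;50 0 0 0 82;50 0 0 0 82;50 0 0 0 82;50 0 0 0 82;50 0 0 0 82' 25
python3 -m jog '16 0 0 0 0;16 0 0 0 0;16 0 0 0 0;16 0 0 0 0;16 0 0 0 0;16 0 0 0 0;16 0 0 0 0;16 0 0 0 0;16 0 0 0 0;16 0 0 0 0;16 0 0 -30 0;16 0 0 -70 0;16 0 0 -110 0;16 0 0 -120 0;16 0 0 -120 0;16 0 0 -120 0'
python3 - <<'E'
from cad import *
rep(); tc(0,-78.4,185,8)
E
```

```text
time: 27.57
tcp_pos: [0.4177, -0.1326, 0.0652]
tcp_rot: [179.5, -1.7, 7.3]
force: [-0.9, 0.7, -0.7]
opening: 0.575
time: 28.9
tcp_pos: [0.4165, -0.1323, 0.1896]
tcp_rot: [179.6, -2.1, 7.3]
force: [0.9, 0.4, -0.1]
opening: 0.269
t 28.9 tcp [ 0.4165 -0.1323  0.1896] rot [179.58  -2.13   7.33] F [ 0.9  0.4 -0.1] op 0.269
caddy x,y mm -171.15133167947172 65.07693321115774 z 189.6103481850155 mom [-0.06 -0.    0.02] op 23.41454629289648
shift [171.6 142.5  12. ] turn -0.7 rows 5.4
```

```bash
python3 -m jog '16 30 25 0 -1;16 60 50 0 -1;16 90 75 0 -1;16 120 100 0 -1;16 150 125 0 -1;16 172 142 0 -1;16 172 142 0 -1;16 172 142 20 -1;16 172 142 50 -1;16 172 142 70 -1;16 172 142 70 -1;16 172 142 70 -1'
python3 - <<'E'
from cad import *
rep();tc(0,-78.4,73.5,8)
E
```

```text
time: 29.9
tcp_pos: [0.6068, -0.2515, 0.1261]
tcp_rot: [179.6, -2.0, 8.3]
force: [0.6, 0.2, 0.1]
opening: 0.268
t 29.9 tcp [ 0.6068 -0.2515  0.1261] rot [179.56  -1.96   8.3 ] F [0.6 0.2 0.1] op 0.268
caddy x,y mm 1.6169643899505983 -78.3052521917468 z 126.06673771174832 mom [-0.15  0.09  0.  ] op 23.28236882890174
shift [-3.4 -0.3 52.5] turn 0.3 rows 1.3
```

```bash
python3 -m jog '16 -2 0 10 0;16 -2 0 14 0;16 -2.3 0 20 0;16 -2.5 0 26 0;16 -2.7 0 32 0;16 -3 0 38 0;16 -3.2 0 44 0;16 -3.4 0 49 0;16 -3.4 0 52 0;16 -3.4 0 52 0'
python3 - <<'E'
from cad import *
rep()
E
```

```text
time: 30.73
tcp_pos: [0.6049, -0.252, 0.0732]
tcp_rot: [179.6, -1.9, 8.3]
force: [0.1, 1.2, -1.2]
opening: 0.265
t 30.73 tcp [ 0.6049 -0.252   0.0732] rot [179.58  -1.9    8.3 ] F [ 0.1  1.2 -1.2] op 0.265
caddy x,y mm -0.29687300347131457 -78.57567936696847 z 73.1604949611883 mom [-0.13  0.13 -0.04] op 23.04068257785229
```

```bash
python3 -m jog '16 0 0 2 0;16 0 0 2 0;42 0 0 2 0;42 0 0 2 0;42 0 0 2 0;42 0 0 -30 0;42 0 0 -70 0;42 0 0 -110 0;42 0 0 -120 0;42 0 0 -120 0;42 0 0 -120 0'
python3 - <<'E'
from cad import *
rep(); to(.4327,-.0514,.086,90)
E
```

```text
time: 31.65
tcp_pos: [0.6011, -0.2516, 0.1933]
tcp_rot: [179.6, -2.0, 8.3]
force: [-0.2, 0.3, -0.1]
opening: 0.482
t 31.65 tcp [ 0.6011 -0.2516  0.1933] rot [179.58  -1.97   8.31] F [-0.2  0.3 -0.1] op 0.482
caddy x,y mm -4.005645679682523 -77.62422252701363 z 193.28977342988986 mom [-0.05  0.13 -0.04] op 41.93630818392371
shift [-141.3 -223.2  100.9] turn -81.7 rows 11.4
```

```bash
python3 -m jog '70 -28 -44 0 -82;70 -55 -88 0 -82;70 -80 -126 0 -82;70 -105 -165 0 -82;70 -130 -205 0 -82;70 -141 -223 0 -82;70 -141 -223 0 -82;70 -141 -223 0 -82;70 -141 -223 0 -82;70 -141 -223 0 -82;70 -141 -223 0 -82;70 -141 -223 0 -82;70 -141 -223 0 -82;70 -141 -223 40 -82;70 -141 -223 75 -82;70 -141 -223 99 -82;70 -141 -223 99 -82;70 -141 -223 99 -82' 8
python3 -m jog '28 0 0 0 0;28 0 0 0 0;28 0 0 0 0;28 0 0 0 0;28 0 0 0 0;28 0 0 0 0;28 0 0 0 0;28 0 0 0 0;28 0 0 0 0'
python3 -m jog '60 0 0 0 0;60 0 0 0 0;60 0 0 0 0;60 0 0 0 82;60 0 0 0 82;60 0 0 0 82;60 0 0 0 82;60 0 0 0 82;60 0 0 0 82;60 0 0 0 82;60 0 0 0 82;60 0 0 0 82;60 0 0 0 82;60 0 0 0 82;60 0 0 0 82;60 0 0 0 82' 25
```

```text
time: 33.15
tcp_pos: [0.4309, -0.0518, 0.0854]
tcp_rot: [178.2, 0.5, 90.4]
force: [-0.3, -0.4, 0.2]
opening: 0.808
time: 33.9
tcp_pos: [0.4312, -0.0517, 0.0856]
tcp_rot: [178.2, 0.5, 90.4]
force: [0.5, 0.9, 1.5]
opening: 0.372
time: 35.23
tcp_pos: [0.4311, -0.0518, 0.0855]
tcp_rot: [179.3, -1.7, 8.2]
force: [0.1, -0.4, -0.4]
opening: 0.691
```

```bash
python3 -m jog '26 0 0 0 0;26 0 0 0 0;26 0 0 0 0;26 0 0 0 0;26 0 0 0 0;26 0 0 0 0;26 0 0 0 0;26 0 0 0 0;26 0 0 0 0;26 0 0 -30 0;26 0 0 -70 0;26 0 0 -110 0;26 0 0 -120 0;26 0 0 -120 0;26 0 0 -120 0'
python3 - <<'E'
from cad import *
rep(); tc(-.3,87.6,206,8)
E
```

```text
time: 36.48
tcp_pos: [0.4281, -0.0508, 0.2066]
tcp_rot: [179.4, -1.9, 8.2]
force: [-0.3, -0.6, -1.8]
opening: 0.372
t 36.48 tcp [ 0.4281 -0.0508  0.2066] rot [179.39  -1.86   8.21] F [-0.3 -0.6 -1.8] op 0.372
caddy x,y mm -148.85075982055932 144.34998643468012 z 206.59428247553993 mom [-0.06  0.1  -0.01] op 32.36131349017076
shift [147.9  58.2   6. ] turn 0.2 rows 3.8
```

```bash
python3 -m jog '26 35 14 0 0;26 70 28 0 0;26 105 42 0 0;26 148 58 0 0;26 148 58 0 0;26 147 58 30 0;26 146 58 65 0;26 145 58 65 0;26 145 58 65 0'
python3 - <<'E'
from cad import *
rep();tc(-.3,87.6,132,8);tc(-.3,87.6,93.5,8)
c=grab('wrist'); k=c['frame'][60:260,220:420,::-1]; cv2.imwrite('pics/w7.png',cv2.resize(k,None,fx=3,fy=3,interpolation=cv2.INTER_CUBIC))
E
```

```text
time: 37.23
tcp_pos: [0.5796, -0.0891, 0.143]
tcp_rot: [179.3, -1.4, 8.1]
force: [-0.8, -0.1, -0.3]
opening: 0.373
t 37.23 tcp [ 0.5796 -0.0891  0.143 ] rot [179.26  -1.42   8.08] F [-0.8 -0.1 -0.3] op 0.373
caddy x,y mm -3.7540923932681345 86.24145261957251 z 143.0339265674707 mom [-0.08  0.13 -0.  ] op 32.45937136003005
shift [ 3.2 -1.5 11.1] turn 0.1 rows 0.3
shift [ 2.2 -2.  49.6] turn 0.1 rows 1.2
```

View pics/w7.png

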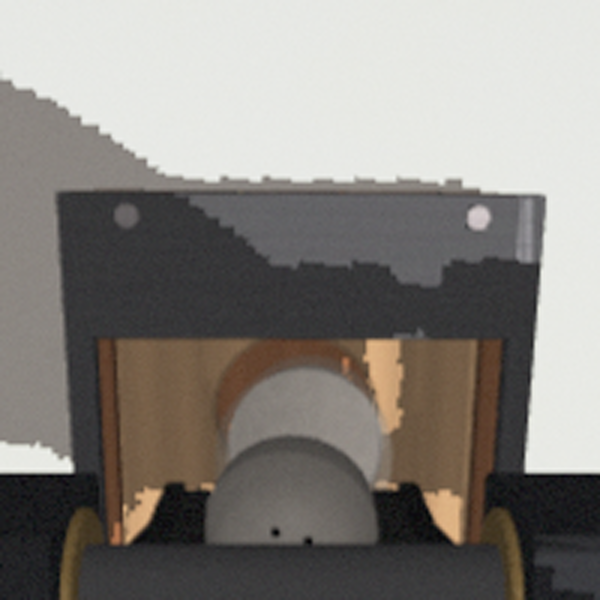

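The view shows salt over hole48. The body's lower part is centred at crop column ~305, the hole spans ~215–395 and the cap is centred at ~291. I'll compare these with the projected predictions.

```bash
python3 - <<'E'
from cad import *
c=grab('wrist'); s=telemetry.get_state(); P=s['tcp_pos']
q=lambda X:((proj(c,X)-[220,60])*3).round(0)
R=c['R']; print('cap',q([P[0],P[1],P[2]+.0045]),'shoulder',q([P[0],P[1],P[2]-.03]),'bottom',q([P[0],P[1],P[2]-.0855]))
h=cw(-.3,87.6); print('hole',q([*h,.038]))
a=np.radians(7.63); e=np.array([np.cos(a),np.sin(a)])
print('hole L/R',q([*(h-.024*e),.038]),q([*(h+.024*e),.038]))
print('bot L/R',q([*(P[:2]-.022*e),P[2]-.0855]),q([*(P[:2]+.022*e),P[2]-.0855]))
for sgn in (-1,1): print('open',q([*(cw(sgn*55,115)),.062]))
k=cv2.resize(c['frame'][60:260,220:420],None,fx=3,fy=3,interpolation=cv2.INTER_CUBIC)
print(k[395,195:420:6].tolist())
E
```

```text
cap [301. 583.] shoulder [294. 511.] bottom [288. 437.]
hole [292. 412.]
hole L/R [213. 412.] [370. 412.]
bot L/R [209. 437.] [366. 437.]
open [ 91. 336.]
open [499. 337.]
[[114, 91, 71], [107, 87, 65], [105, 85, 64], [92, 70, 54], [99, 68, 49], [100, 68, 47], [99, 67, 45], [101, 75, 59], [103, 85, 75], [124, 118, 113], [124, 119, 115], [129, 122, 118], [132, 128, 122], [133, 127, 121], [134, 129, 123], [134, 129, 123], [136, 131, 125], [137, 131, 125], [138, 133, 129], [141, 135, 128], [143, 137, 131], [141, 136, 130], [144, 139, 133], [145, 138, 132], [145, 140, 133], [148, 140, 133], [142, 138, 132], [143, 139, 131], [133, 126, 120], [133, 116, 99], [201, 162, 121], [210, 167, 124], [200, 160, 118], [167, 132, 98], [104, 84, 65], [107, 85, 64], [113, 90, 67], [109, 87, 65]]
```

Salt hangs about 0.08 rad out of plumb, its foot about 5 mm towards +x of the tool. I'll steer the foot into the hole.

```bash
python3 -m jog '26 -1.6 -1.5 6 0;26 -1.6 -1.5 11 0;26 -1.7 -1.6 15 0;26 -1.8 -1.6 20 0;26 -1.6 -1.7 24 0;26 -1.3 -1.7 28 0;26 -1.3 -1.7 28 0'
python3 - <<'E'
from cad import *
rep()
E
```

```text
time: 37.92
tcp_pos: [0.581, -0.0887, 0.1198]
tcp_rot: [179.3, -1.9, 8.1]
force: [-2.1, -0.8, 7.2]
opening: 0.37
t 37.92 tcp [ 0.581  -0.0887  0.1198] rot [179.25  -1.86   8.08] F [-2.1 -0.8  7.2] op 0.37
caddy x,y mm -2.3827955983313123 86.51472776335727 z 119.82165638346048 mom [-0.44  0.51  0.04] op 32.14763901785358
```

```bash
python3 -m jog '26 0 0 -10 0;26 0 0 -14 0;26 0 0 -14 0;26 0 0 -14 0'
cat > sl.py <<'E'
from cad import *
c=grab('wrist'); s=st(); rep(); P=s['tcp_pos']
hsv=cv2.cvtColor(c['frame'],cv2.COLOR_RGB2HSV)
np.save('sl.npy',c['frame'])
for v in range(176,242,4):
    row=hsv[v,250:392]; g=np.where((row[:,1]<45))[0]+250
    d=np.where((row[:,0]<12)&(row[:,1]>100)&(row[:,2]<190))[0]+250
    g=g[(g>262)&(g<378)]; d=d[(d>264)&(d<372)]
    print(v,'salt',(g.min(),g.max()) if len(g) else None,'reddish',(d.min(),d.max()) if len(d) else None)
a=np.radians(7.63); e=np.array([np.cos(a),np.sin(a)]); h=cw(-.3,87.6)
for dx in (-.024,0,.024): print('hole',proj(c,[*(h+dx*e),.038]).round(1))
for dx in (-.022,0,.022): print('bottom',proj(c,[*(P[:2]+dx*e),P[2]-.0855]).round(1))
for dx in (-.017,0,.017): print('cap',proj(c,[*(P[:2]+dx*e),P[2]+.0045]).round(1))
E
python3 sl.py
```

```text
time: 38.25
tcp_pos: [0.5807, -0.0883, 0.1341]
tcp_rot: [179.3, -1.9, 8.1]
force: [0.1, -0.5, -0.8]
opening: 0.372
t 38.3 tcp [ 0.5805 -0.0882  0.1338] rot [179.27  -1.87   8.11] F [ 0.1  0.6 -0.9] op 0.376
t 38.3 tcp [ 0.5805 -0.0882  0.1338] rot [179.27  -1.87   8.11] F [ 0.1  0.6 -0.9] op 0.376
caddy x,y mm -2.76868965174419 87.03132109368603 z 133.77407500509412 mom [-0.08  0.09  0.01] op 32.680988499613164
176 salt None reddish (np.int64(310), np.int64(325))
180 salt None reddish (np.int64(301), np.int64(311))
184 salt (np.int64(311), np.int64(333)) reddish (np.int64(296), np.int64(306))
188 salt (np.int64(305), np.int64(338)) reddish (np.int64(294), np.int64(301))
192 salt (np.int64(301), np.int64(342)) reddish (np.int64(291), np.int64(298))
196 salt (np.int64(299), np.int64(343)) reddish (np.int64(290), np.int64(295))
200 salt (np.int64(297), np.int64(345)) reddish (np.int64(291), np.int64(293))
204 salt (np.int64(296), np.int64(346)) reddish (np.int64(291), np.int64(291))
208 salt (np.int64(296), np.int64(346)) reddish None
212 salt (np.int64(296), np.int64(347)) reddish None
216 salt (np.int64(295), np.int64(346)) reddish None
220 salt (np.int64(293), np.int64(344)) reddish None
224 salt (np.int64(277), np.int64(359)) reddish None
228 salt (np.int64(273), np.int64(360)) reddish None
232 salt (np.int64(275), np.int64(363)) reddish None
236 salt (np.int64(270), np.int64(364)) reddish None
240 salt (np.int64(265), np.int64(368)) reddish None
hole [289.2 201.3]
hole [316.7 201.3]
hole [343.9 201.3]
bottom [287.9 205.3]
bottom [314.1 205.3]
bottom [340.1 205.2]
cap [286.5 253. ]
cap [318.2 252.8]
cap [349.6 252.6]
```

```bash
python3 -m jog '26 -3.4 -1.7 0 0;26 -3.4 -1.7 0 0;26 -3.5 -1.8 4 0;26 -3.5 -1.8 4 0;26 -3.5 -1.8 4 0'
python3 sl.py | grep -v -E '^(18|22|23|24)'
```

```text
time: 38.72
tcp_pos: [0.5767, -0.0868, 0.1293]
tcp_rot: [179.3, -1.8, 8.1]
force: [0.7, -0.4, -1.1]
opening: 0.376
t 38.77 tcp [ 0.5769 -0.0869  0.1294] rot [179.27  -1.86   8.11] F [ 0.   0.4 -2. ] op 0.37
t 38.77 tcp [ 0.5769 -0.0869  0.1294] rot [179.27  -1.86   8.11] F [ 0.   0.4 -2. ] op 0.37
caddy x,y mm -6.192091664125216 88.79137357019955 z 129.44976443816438 mom [-0.1   0.1  -0.01] op 32.23307490010486
176 salt (np.int64(263), np.int64(377)) reddish None
192 salt (np.int64(301), np.int64(341)) reddish (np.int64(298), np.int64(298))
196 salt (np.int64(299), np.int64(344)) reddish (np.int64(295), np.int64(295))
200 salt (np.int64(297), np.int64(346)) reddish None
204 salt (np.int64(296), np.int64(347)) reddish None
208 salt (np.int64(296), np.int64(347)) reddish None
212 salt (np.int64(295), np.int64(346)) reddish None
216 salt (np.int64(295), np.int64(346)) reddish None
hole [293.4 205. ]
hole [321.3 205. ]
hole [348.9 205. ]
bottom [288.4 205.7]
bottom [314.6 205.7]
bottom [340.7 205.6]
cap [287.  253.8]
cap [318.8 253.6]
cap [350.3 253.3]
```

```bash
python3 -m jog '26 -0.1 -0.8 4 0;26 -0.3 -0.8 8 0;26 -0.3 -0.8 12 0;26 -0.2 -0.9 16 0;26 0 -1 20 0;26 0 -1 20 0;26 0 -1 20 0'
python3 - <<'E'
from cad import *
rep()
E
```

```text
time: 39.35
tcp_pos: [0.5771, -0.0862, 0.109]
tcp_rot: [179.3, -1.8, 8.1]
force: [-1.1, -0.6, -1.3]
opening: 0.373
t 39.35 tcp [ 0.5771 -0.0862  0.109 ] rot [179.26  -1.81   8.09] F [-1.1 -0.6 -1.3] op 0.373
caddy x,y mm -5.857065612640653 89.42634771257035 z 109.04798575276304 mom [-0.42  0.16  0.02] op 32.44689989925178
```

Salt's foot is through the hole, with no vertical force. I'll continue down to the floor and release.

```bash
python3 -m jog '26 0 0 4 0;26 0.3 0 8 0;26 0.6 0.2 12 0;26 0.8 0.3 15 0;26 0.8 0.3 16 0;26 0.8 0.3 16 0'
python3 - <<'E'
from cad import *
rep()
E
python3 -m jog '55 0 0 0 0;55 0 0 0 0;55 0 0 0 0;55 0 0 0 0;55 0 0 0 0;55 0 0 -25 0;55 0 0 -60 0;55 0 0 -100 0;55 0 0 -110 0;55 0 0 -110 0;55 0 0 -110 0'
```

```text
time: 39.85
tcp_pos: [0.5784, -0.0867, 0.0928]
tcp_rot: [179.3, -1.8, 8.1]
force: [0.2, -1.0, -2.2]
opening: 0.373
t 39.85 tcp [ 0.5784 -0.0867  0.0928] rot [179.25  -1.79   8.08] F [ 0.2 -1.  -2.2] op 0.373
caddy x,y mm -4.670493916471039 88.82350571875376 z 92.75129806598488 mom [-0.54  0.   -0.01] op 32.48097536730987
time: 40.77
tcp_pos: [0.575, -0.0854, 0.2028]
tcp_rot: [179.3, -1.9, 8.1]
force: [-0.5, 0.3, -0.4]
opening: 0.63
```

```bash
python3 - <<'E'
from cad import *
rep(); to(.50,.33,.25,90)
c=grab('scene','s4.png'); k=c['frame'][120:300,200:440,::-1]; cv2.imwrite('pics/s4.png',cv2.resize(k,None,fx=3.3,fy=3.3,interpolation=cv2.INTER_CUBIC))
E
```

```text
t 40.77 tcp [ 0.575  -0.0854  0.2028] rot [179.29  -1.85   8.11] F [-0.5  0.3 -0.4] op 0.63
caddy x,y mm -7.844741449106673 90.55206083241605 z 202.846175395406 mom [-0.08  0.12 -0.02] op 54.783428266177445
shift [ -14.1 -421.2  -52.8] turn -81.9 rows 11.4
```

View pics/s4.png

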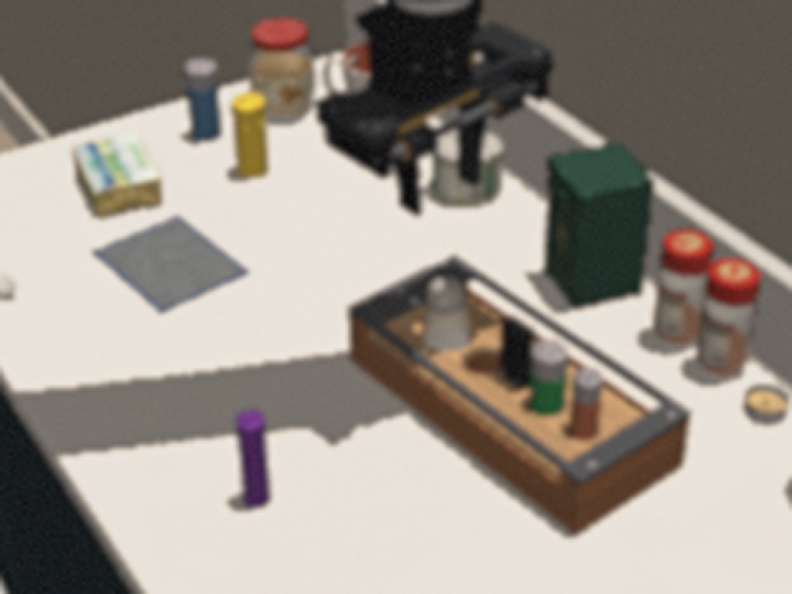

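Three shakers stand upright in the board. Next I look at the blue shaker, the butter and the mat together.

```bash
python3 -m jog '70 -2 -35 -20 -82;70 -4 -75 -50 -82;70 -5 -110 -53 -82;70 -7 -150 -53 -82;70 -9 -190 -53 -82;70 -10 -230 -53 -82;70 -10 -270 -53 -82;70 -5 -310 -53 -82;70 15 -350 -53 -82;70 40 -390 -53 -82;70 65 -410 -53 -82;70 65 -410 -53 -82;70 65 -410 -53 -82;70 65 -410 -53 -82;70 65 -410 -53 -82'
python3 - <<'E'
from cad import *
st(); c=grab('wrist','w8.png'); np.savez('w8.npz',**{k:c[k] for k in('R','t','mtx','frame')})
print(proj(c,[.582,.395,.09]))
E
```

```text
time: 42.07
tcp_pos: [0.5794, 0.3287, 0.2515]
tcp_rot: [178.2, 0.5, 89.9]
force: [0.4, 0.1, 0.5]
opening: 0.804
t 42.07 tcp [0.5794 0.3287 0.2515] rot [178.2    0.46  89.85] F [0.4 0.1 0.5] op 0.804
[378.198113   185.74961021]
```

View pics/w8.png

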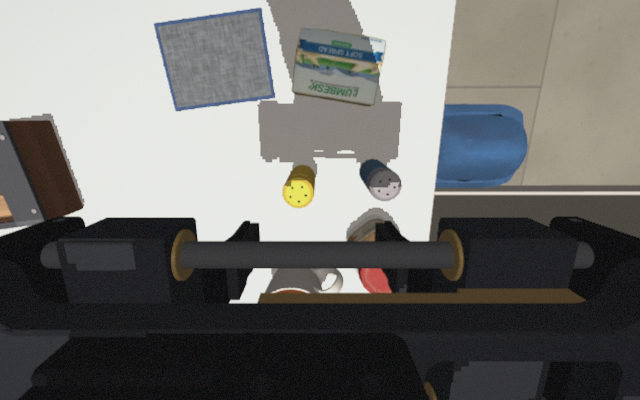

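Blue's cap centre is at (384,183); the yellow look-alike is at (299,191) and stays. Mat corners are at about (155,25), (262,9), (274,97), (176,110). The butter is at about (340,66), its long side roughly across the image.

```bash
python3 - <<'E'
from cad import *
c=np.load('w8.npz'); f=c['frame']
print('blue',ray(c,384,183,.09).round(4),'yellow',ray(c,299,191,.09).round(4))
ct=grab('top'); print('honey',ray(ct,207,162,.1).round(3),'mug',ray(ct,237,146,.098).round(3))
hsv=cv2.cvtColor(f,cv2.COLOR_RGB2HSV)
m=cv2.inRange(f,(0,0,0),(165,170,175)); m[:,:150]=0;m[:,275:]=0;m[112:]=0;m[:5]=0
n,l,s,_=cv2.connectedComponentsWithStats(m);i=1+np.argmax(s[1:,4]);print(s[i])
p=cv2.convexHull(cv2.findNonZero((l==i).astype(np.uint8)))[:,0]
print('mat',cv2.minAreaRect(np.array([ray(c,u,v,0)[:2]*1000 for u,v in p],np.float32)))
P=[ray(c,u,v,0)[:2] for u,v in[(155,25),(262,9),(274,97),(176,110)]];print(np.round(P,4).tolist(),np.mean(P,0))
P=[ray(c,u,v,.037)[:2] for u,v in[(303,28),(386,40),(376,106),(292,92)]];print('butter',np.round(P,4).tolist(),np.mean(P,0))
to(*ray(c,384,183,.09)[:2],.068,90)
E
```

```text
blue [0.5789 0.4012 0.09  ] yellow [0.5879 0.3079 0.09  ]
honey [0.68  0.402 0.1  ] mug [0.741 0.294 0.098]
[ 154    8  121  104 9614]
mat ((449.4732360839844, 199.69866943359375), (120.78697967529297, 135.0629425048828), 6.895531177520752)
[[0.3998, 0.1278], [0.3832, 0.2609], [0.4842, 0.2711], [0.5001, 0.1399]] [0.44183661 0.19992441]
butter [[0.4137, 0.3122], [0.4261, 0.4055], [0.4969, 0.3981], [0.4809, 0.2981]] [0.45439473 0.35350481]
shift [ 73.3  -6.3 183.7] turn -0.1 rows 4.7
```

```bash
python3 -m jog '64 40 -4 20 0;64 73 -6 50 0;64 73 -6 60 0;64 73 -6 60 0;64 73 -6 100 0;64 73 -6 140 0;64 73 -6 170 0;64 73 -6 183 0;64 73 -6 183 0;28 73 -6 183 0;28 73 -6 183 0;28 73 -6 183 0;28 73 -6 183 0;28 73 -6 183 0;28 73 -6 183 0;28 73 -6 183 0;28 73 -6 183 0' 10
python3 -m jog '62 0 0 0 0;62 0 0 0 0;62 0 0 0 0;62 0 0 0 82;62 0 0 0 82;62 0 0 0 82;62 0 0 0 82;62 0 0 0 82;62 0 0 0 82;62 0 0 0 82;62 0 0 0 82;62 0 0 0 82;62 0 0 0 82;62 0 0 0 82;62 0 0 0 82;62 0 0 0 82' 25
python3 -m jog '28 0 0 0 0;28 0 0 0 0;28 0 0 0 0;28 0 0 0 0;28 0 0 0 0;28 0 0 0 0;28 0 0 0 0;28 0 0 0 0;28 0 0 -30 0;28 0 0 -70 0;28 0 0 -110 0;28 0 0 -150 0;28 0 0 -150 0;28 0 0 -150 0'
python3 - <<'E'
from cad import *
rep(); tc(-.1,38.6,215,8)
E
```

```text
time: 43.58
tcp_pos: [0.5797, 0.4014, 0.0697]
tcp_rot: [178.1, 0.3, 89.9]
force: [0.4, 1.0, 5.6]
opening: 0.409
time: 44.92
tcp_pos: [0.5794, 0.4013, 0.0691]
tcp_rot: [179.4, -1.8, 7.8]
force: [0.2, -0.9, 0.7]
opening: 0.714
time: 46.08
tcp_pos: [0.5754, 0.4025, 0.2215]
tcp_rot: [179.5, -2.0, 7.8]
force: [-0.5, 0.5, -1.9]
opening: 0.405
t 46.08 tcp [0.5754 0.4025 0.2215] rot [179.48  -1.99   7.82] F [-0.5  0.5 -1.9] op 0.405
caddy x,y mm 57.31076424356013 574.1144083040996 z 221.47243510246886 mom [-0.09  0.15 -0.03] op 35.20864988376618
shift [-59.4 535.3   9.2] turn -0.2 rows 12.9
```

```bash
python3 -m jog '28 -5 41 0 0;28 -9 82 0 0;28 -14 123 0 0;28 -18 164 0 0;28 -23 205 0 0;28 -27 246 0 0;28 -32 287 0 0;28 -36 328 0 0;28 -41 369 0 0;28 -45 410 0 0;28 -50 450 0 0;28 -55 490 0 0;28 -59 520 0 0;28 -59 535 10 0;28 -60 535 50 0;28 -61 535 75 0;28 -62 535 90 0;28 -62 535 90 0;28 -62 535 90 0'
sed -e 's/87.6/38.6/;s/P\[2\]-.0855/P[2]-.0691/;s/\.024/.02/g;s/\.022/.018/g;s/P\[2\]+.0045/P[2]+.0209/;s/\.017/.018/g' sl.py > sl2.py
sed -i 's/^    g=.*$/    g=np.where((row[:,0]>95)\&(row[:,0]<130)\&(row[:,1]>70))[0]+250; d=d[(d>264)\&(d<372)]/' sl2.py
python3 sl2.py
```

```text
time: 47.67
tcp_pos: [0.5889, -0.1361, 0.1331]
tcp_rot: [179.5, -1.8, 7.8]
force: [-0.3, -0.5, -0.8]
opening: 0.403
t 47.72 tcp [ 0.5897 -0.1363  0.1343] rot [179.47  -1.96   7.82] F [ 0.5 -0.3 -1. ] op 0.403
t 47.72 tcp [ 0.5897 -0.1363  0.1343] rot [179.47  -1.96   7.82] F [ 0.5 -0.3 -1. ] op 0.403
caddy x,y mm -0.03868772494150737 38.11070392546382 z 134.27066958302225 mom [-0.1   0.04 -0.04] op 35.06374831299107
176 salt None reddish None
180 salt None reddish (np.int64(313), np.int64(316))
184 salt None reddish (np.int64(303), np.int64(328))
188 salt None reddish (np.int64(300), np.int64(332))
192 salt None reddish (np.int64(294), np.int64(334))
196 salt (np.int64(306), np.int64(329)) reddish (np.int64(297), np.int64(335))
200 salt (np.int64(301), np.int64(333)) reddish (np.int64(295), np.int64(299))
204 salt (np.int64(298), np.int64(337)) reddish (np.int64(294), np.int64(296))
208 salt (np.int64(297), np.int64(338)) reddish None
212 salt (np.int64(295), np.int64(339)) reddish None
216 salt (np.int64(294), np.int64(340)) reddish None
220 salt (np.int64(293), np.int64(341)) reddish None
224 salt (np.int64(292), np.int64(343)) reddish None
228 salt (np.int64(286), np.int64(344)) reddish None
232 salt (np.int64(285), np.int64(365)) reddish None
236 salt (np.int64(356), np.int64(356)) reddish None
240 salt (np.int64(267), np.int64(356)) reddish None
hole [291.8 202.7]
hole [314.7 202.6]
hole [337.6 202.4]
bottom [292.9 212.7]
bottom [316.  212.6]
bottom [338.9 212.4]
cap [283.7 270.6]
cap [321.5 270.1]
cap [359.  269.6]
```

```bash
python3 -m jog '28 0.2 -0.6 12 0;28 -0.2 -0.7 22 0;28 -0.4 -0.7 27 0;28 -0.6 -0.8 32 0;28 -0.8 -0.8 37 0;28 -1 -0.9 42 0;28 -1.2 -0.9 48 0;28 -1.4 -1 54 0;28 -1.5 -1 57 0;28 -1.5 -1 58 0;28 -1.5 -1 58 0'
python3 - <<'E'
from cad import *
rep()
E
```

```text
time: 48.63
tcp_pos: [0.5901, -0.1359, 0.076]
tcp_rot: [179.5, -1.9, 7.8]
force: [-0.1, 0.5, -1.3]
opening: 0.407
t 48.63 tcp [ 0.5901 -0.1359  0.076 ] rot [179.46  -1.95   7.82] F [-0.1  0.5 -1.3] op 0.407
caddy x,y mm 0.4396376616319811 38.49379611613352 z 76.00642075248159 mom [-0.11  0.09 -0.01] op 35.423943421478555
```

```bash
python3 -m jog '28 0 0 1 0;60 0 0 1 0;60 0 0 1 0;60 0 0 1 0;60 0 0 1 0;60 0 0 1 0;60 0 0 -30 0;60 0 0 -70 0;60 0 0 -110 0;60 0 0 -140 0;60 0 0 -140 0;60 0 0 -140 0'
cat > bt.py <<'E'
from cad import *
def bt(f,c):
    a=f[215:262,195:290].astype(int)
    w=np.array(cv2.minAreaRect(np.array([[0,0]],np.float32))[0])
    m=((a.max(2)-a.min(2)>22)|(a.max(2)<150)).astype(np.uint8)
    n,l,s,ce=cv2.connectedComponentsWithStats(m)
    for i in range(1,n):
        if s[i,4]>60:
            r=cv2.minAreaRect(cv2.findNonZero((l==i).astype(np.uint8)))
            print(s[i],(ce[i]+[195,215]).round(1),'world z.037',ray(c,*(ce[i]+[195,215]),.03).round(4),'z0',ray(c,*(ce[i]+[195,215]),0).round(4),np.round(r[2],0))
c=grab('top'); rep()
bt(cv2.imread('pics/top0.png')[:,:,::-1],c); print('now'); bt(c['frame'],c)
to(.4657,.4337,.20,-8)
E
python3 bt.py
```

```text
time: 49.63
tcp_pos: [0.586, -0.1355, 0.2176]
tcp_rot: [179.4, -2.1, 7.8]
force: [0.6, -0.5, -1.1]
opening: 0.688
t 49.68 tcp [ 0.5853 -0.135   0.2161] rot [179.48  -1.99   7.83] F [ 0.3  0.4 -0.5] op 0.692
caddy x,y mm -4.191596891059197 39.981909773681714 z 216.051674437815 mom [-0.13  0.09  0.03] op 60.233552463178924
[  53    0   37   33 1038] [265.9 229.9] world z.037 [0.4349 0.1912 0.03  ] z0 [0.4357 0.1953 0.    ] 90.0
[ 12  11  30  18 238] [222.4 234.4] world z.037 [0.4169 0.355  0.03  ] z0 [0.4173 0.3624 0.    ] 84.0
[ 0 39 18  8 77] [203.3 257.1] world z.037 [0.3321 0.4243 0.03  ] z0 [0.3308 0.4331 0.    ] 9.0
now
[ 53   0  36  29 898] [265.3 228.6] world z.037 [0.4397 0.1937 0.03  ] z0 [0.4405 0.1978 0.    ] 84.0
[ 16   4  30  18 233] [225.9 227.7] world z.037 [0.4425 0.3425 0.03  ] z0 [0.4434 0.3496 0.    ] 90.0
[ 0 39 18  8 75] [203.2 257.1] world z.037 [0.3322 0.4247 0.03  ] z0 [0.3309 0.4335 0.    ] 9.0
shift [ -41.6 -579.8    9.4] turn 15.8 rows 13.9
```

The butter looks knocked since the start, so I measure it again from close by.

```bash
python3 -m jog '60 0 -41 -10 -40;60 0 -82 -20 -82;60 0 -123 -30 -82;60 0 -164 -30 -82;60 0 -205 -30 -82;60 5 -246 -30 -82;60 10 -287 -30 -82;60 20 -328 -30 -82;60 30 -370 -30 -82;60 40 -410 -30 -82;60 50 -450 -30 -82;60 55 -465 -30 -82;60 55 -465 -30 -82;60 55 -465 -30 -82;60 55 -465 -30 -82;60 55 -465 -30 -82'
cat > bw.py <<'E'
from cad import *
st(); c=grab('wrist','w9.png'); f=c['frame'].astype(int)
hi,zs=f.max(2),f.max(2)-f.min(2)
m=((zs>18)|(hi<140)).astype(np.uint8)
print('proj butter',proj(c,[.4544,.3535,.037]),'mat',proj(c,[.4418,.1999,0]))
cv2.imwrite('pics/w9m.png',m*255)
n,l,s,ce=cv2.connectedComponentsWithStats(m)
for i in range(1,n):
    if 500<s[i,4]<20000 and s[i,1]<150:
        p=cv2.convexHull(cv2.findNonZero((l==i).astype(np.uint8)))[:,0]
        print(s[i],ce[i].round(),'z.037',[np.round(q,1).tolist() for q in cv2.minAreaRect(np.array([ray(c,u,v,.037)[:2]*1000 for u,v in p],np.float32)) if 1] if 0 else cv2.minAreaRect(np.array([ray(c,u,v,.037)[:2]*1000 for u,v in p],np.float32)), cv2.approxPolyDP(p.reshape(-1,1,2),5,True)[:,0].tolist())
E
python3 bw.py
```

```text
time: 51.02
tcp_pos: [0.5758, 0.3314, 0.2434]
tcp_rot: [178.0, 0.3, 89.6]
force: [0.2, -0.6, 0.7]
opening: 0.69
t 51.02 tcp [0.5758 0.3314 0.2434] rot [177.98   0.27  89.64] F [ 0.2 -0.6  0.7] op 0.69
proj butter [336.34247146  68.91188235] mat [211.16361912  63.40779692]
[304  81  54  19 582] [330.  90.] z.037 ((477.1435241699219, 346.9079895019531), (60.472084045410156, 13.747794151306152), 81.17079162597656) [[357, 90], [350, 99], [304, 89], [312, 81]]
```

View pics/w9.png

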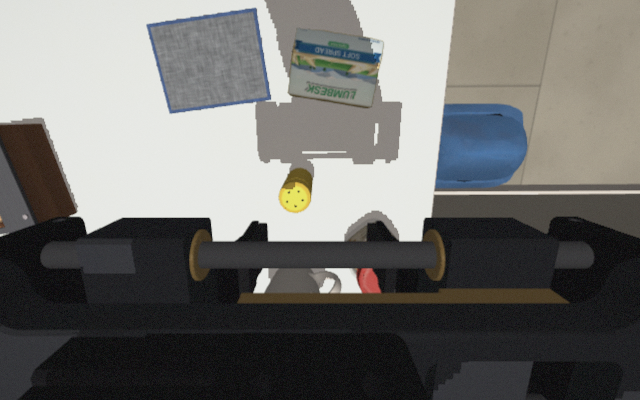

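The butter is unchanged since w8, with corners at about (298,27), (383,39), (374,105), (289,95). So the earlier pose holds: centre (0.454,0.353), long axis at about 82°. I'll push it from its +y end with two fingertips on the short face.

```bash
python3 - <<'E'
from cad import *
print(telemetry.get_state()['joint_positions'].round(0)); to(.4657,.4357,.12,-8)
E
```

```text
[-67.  28.  47.  80. -20.  78.  69.]
shift [ 103.9 -115.   119.2] turn 97.7 rows 13.6
```

```bash
python3 -m jog '40 30 -33 0 98;40 60 -66 0 98;40 90 -100 0 98;40 104 -115 0 98;40 104 -115 0 98;40 104 -115 0 98;40 104 -115 20 98;40 104 -115 40 98;40 104 -115 60 98;40 104 -115 80 98;40 104 -115 100 98;40 104 -115 119 98;40 104 -115 119 98;40 104 -115 119 98;40 104 -115 119 98;40 104 -115 119 98'
python3 - <<'E'
from cad import *
st();print(telemetry.get_state()['joint_positions'].round(0)); to(.4657,.4357,.030,-8)
E
```

```text
time: 52.4
tcp_pos: [0.4659, 0.4352, 0.1205]
tcp_rot: [-180.0, -2.1, -8.2]
force: [-0.4, -0.8, -0.3]
opening: 0.464
t 52.4 tcp [0.4659 0.4352 0.1205] rot [-179.96   -2.07   -8.23] F [-0.4 -0.8 -0.3] op 0.464
[-92.  39.  63.  93. -35.  69. -30.]
shift [-3.6 -0.4 90.4] turn -0.2 rows 2.2
```

```bash
python3 -m jog '40 -1 0 30 0;40 -2 0 60 0;40 -4 0 85 0;40 -4 0 90 0;40 -4 0 90 0'
python3 - <<'E'
from cad import *
st(); to(.4480,.330,.030,0);to(.4360,.272,.030,7)
E
```

```text
time: 52.82
tcp_pos: [0.4647, 0.4347, 0.0295]
tcp_rot: [179.9, -2.0, -8.1]
force: [1.0, 0.1, 0.2]
opening: 0.455
t 52.82 tcp [0.4647 0.4347 0.0295] rot [179.94  -1.99  -8.12] F [1.  0.1 0.2] op 0.455
shift [ -1.7 106.   -0.4] turn -8.1 rows 2.5
shift [ -5.4 165.1  -0.5] turn -15.1 rows 4.0
```

```bash
python3 -m jog '40 0 8 0 0;40 0 16 0 -1;40 0 24 0 -2;40 0 32 0 -2;40 0 40 0 -3;40 -1 48 0 -4;40 -1 56 0 -4;40 -1 64 0 -5;40 -1 72 0 -6;40 -1 80 0 -6;40 -2 88 0 -7;40 -2 96 0 -8;40 -2 104 0 -9;40 -3 112 0 -10;40 -4 120 0 -11;40 -4 128 0 -12;40 -4 136 0 -13;40 -5 144 0 -14;40 -5 151 0 -15;40 -5 151 0 -15'
python3 - <<'E'
from cad import *
s=st(); c=grab('wrist','w10.png'); P=s['tcp_pos']
t=grab('top','t2.png'); f=t['frame'][205:265,190:300].astype(int)
b=(f[:,:,0]-f[:,:,2]>25).astype(np.uint8); print('yellow',cv2.connectedComponentsWithStats(b)[2:])
print('mat px',proj(t,[.4418,.1999,0]))
E
```

```text
time: 54.48
tcp_pos: [0.438, 0.2838, 0.0294]
tcp_rot: [179.4, -1.8, 6.9]
force: [-0.7, 0.6, -0.9]
opening: 0.462
t 54.48 tcp [0.438  0.2838 0.0294] rot [179.39  -1.85   6.88] F [-0.7  0.6 -0.9] op 0.462
yellow (array([[   0,    0,  110,   60, 4923],
       [   0,    0,    1,    1,    1],
       [   0,    7,   43,   53, 1643],
       [  74,   20,    9,    4,   28],
       [  63,   23,    2,    2,    4],
       [  69,   23,    1,    1,    1]], dtype=int32), array([[64.67580743, 27.68413569],
       [ 0.        ,  0.        ],
       [23.60499087, 35.10712112],
       [78.39285714, 21.89285714],
       [63.5       , 23.5       ],
       [69.        , 23.        ]]))
mat px [264.74297521 228.26427109]
```

```bash
python3 -m jog '40 -1 5 0 0;40 -1 10 0 0;40 -1 15 0 0;40 -1 19 0 0;40 -1 19 0 0;40 -1 0 0 0;40 -1 -20 0 0;40 -1 -20 -40 0;40 -1 -20 -80 0;40 -1 -20 -120 0;40 -1 -20 -150 0;40 -1 -20 -150 0'
python3 - <<'E'
from cad import *
st();to(.54,.23,.25,90)
E
```

```text
time: 55.58
tcp_pos: [0.4322, 0.3067, 0.1841]
tcp_rot: [179.6, -2.2, 6.8]
force: [0.6, 0.6, 0.8]
opening: 0.454
t 55.58 tcp [0.4322 0.3067 0.1841] rot [179.64  -2.15   6.78] F [0.6 0.6 0.8] op 0.454
shift [100.4  89.3 -61.6] turn -83.2 rows 11.6
```

```bash
python3 -m jog '40 40 30 -60 -83;40 70 60 -62 -83;40 100 89 -62 -83;40 100 89 -62 -83;40 100 89 -62 -83;40 100 89 -62 -83;40 100 89 -62 -83;40 100 89 -62 -83;40 100 89 -62 -83;40 100 89 -62 -83;40 100 89 -62 -83;40 100 89 -62 -83;40 100 89 -62 -83;40 100 89 -62 -83'
cat > bf.py <<'E'
from cad import *
st(); c=grab('wrist','w11.png'); f=c['frame']; hsv=cv2.cvtColor(f,cv2.COLOR_RGB2HSV)
M=[.4418,.1999]; a=np.radians(97.1)
print('mat px',proj(c,[*M,0]).round(), 'top ctr px',proj(c,[*M,.037]).round())
# blue border of mat
b=cv2.inRange(hsv,(100,90,50),(125,255,200)); b[200:]=0; b[:,480:]=0;b[:,150:160]=b[:,150:160]
pts=cv2.findNonZero(b)[:,0]; W=np.array([ray(c,u,v,0)[:2] for u,v in pts]); d=W-M
ok=(np.hypot(*d.T)<.1); u=d[ok]@[np.cos(a-np.pi/2),np.sin(a-np.pi/2)]; v=d[ok]@[np.cos(a),np.sin(a)]
print('border extents mm x',np.percentile(u*1000,[1,99]).round(1),'y',np.percentile(v*1000,[1,99]).round(1),ok.sum())
# map onto rectified plane z=.037 around the mat, 2 px/mm, ascii-coded coarse
g=[]
for yy in range(-80,81,4):
    r=''
    for xx in range(-70,71,3):
        X=np.array(M)+xx/1000*np.array([np.cos(a-np.pi/2),np.sin(a-np.pi/2)])+yy/1000*np.array([np.cos(a),np.sin(a)])
        p=proj(c,[*X,.037]); i,j=int(round(p[1])),int(round(p[0]))
        if not(0<=i<400 and 0<=j<640): r+='?';continue
        h,s,vv=hsv[i,j]; r+= 'B' if 100<h<125 and s>90 else 'y' if 15<h<35 and s>70 else 'g' if 35<=h<90 and s>70 else '.' if vv>200 and s<30 else '-' if vv>150 else 'm' if s<40 else 'o'
    g.append('%4d '%yy+r)
print('\n'.join(g))
E
python3 bf.py
```

```text
time: 56.75
tcp_pos: [0.5395, 0.23, 0.2501]
tcp_rot: [177.8, 0.1, 89.6]
force: [0.3, -0.3, 0.4]
opening: 0.458
t 56.75 tcp [0.5395 0.23   0.2501] rot [1.7785e+02 9.0000e-02 8.9570e+01] F [ 0.3 -0.3  0.4] op 0.458
mat px [293.  94.] top ctr px [291.  92.]
border extents mm x [-51.8  50.2] y [-66.6  65.5] 1114
 -80 ...............................................
 -76 ...............................................
 -72 ...............................................
 -68 ...............................................
 -64 ...............................................
 -60 ...............................................
 -56 ........-BoBoBBBooBoBoBoBoBoBoBoBoBoBoBB.......
 -52 .........BmmmmmmmmmmmmmmmmmmmmmmmmmmmmmB.....-.
 -48 .........BmmmmmmmmmmmmmmmmmmmmmmmmmmmmmBmmmmmmm
 -44 .........Bmmmm-...--m-y---ommmmmmmmmmmmBmmmmmmm
 -40 ........-Bmmmm....BBB-ygy-mommmmmmmmmmmBmmmmmmm
 -36 .........Bmmmm-...-BB-yyggoommmmmmmmmomBmmmmmmm
 -32 .........Bmmmm....-BBBy-ygoommmmmmmmmmmBmmmmmmm
 -28 .........Bmmmm....-BB-y-yg-mmmmmmmmmmomBmmmmmmm
 -24 ........-Bmmmm....-BBBy-----..mmmmmmmomBmmm
[... 682 characters left out ...]
momBmmmmmmm
  32 mmmmmmmmmBmmmommmmmBBBo--ooommmmmmmmmomBmmmmmmm
  36 mmmmmmmmmBmmmmmmmmoBBBo--goommmmmmmmmomBmmmmmmm
  40 mmmmmmmmmBmmmoommmmBBBo-ygmommmmmmmmmmmBmmmmmmm
  44 mmmmmmmmmBmmmmmmmmBBBByoyooommmmmmmmmmmBmmmmmmm
  48 mmmmmmmmmBmmmmmmmmBBBmyyooommmmmmmmmmomBmmmmmmm
  52 mmmmmmmmmBmmmmmmmommooyoyyooommmmoommmmommmmmmm
  56 mmmmmmmmmBmmmmmmmmmmmmmmmmmmmmmmmmmmmmmBmmmmmmm
  60 mmmmmmmmmBoooBBooBooBoooBoooBooBoooBBBoBmmmmmmm
  64 mmmmmmmmmmmmmmmmmmmmmmmmmmmmmmmmmmmmmmmmmmmmmmm
  68 mmmmmmmmmmmmmmmmmmmmmmmmmmmmmmmmmmmmmmmmmmmmmmm
  72 mmmmmmmmmmmmmmmmmmmmmmmmmmmmmmmmmmmmmmmmmmmmmmm
  76 mmmmmmmmmmmmmmmmmmmmmmmmmmmmmmmmmmmmmmmmmmmmmmm
  80 mmmmmmmmmmmmmmmmmmmmmmmmmmmmmmmmmmmmmmmmmmmmmmm
```

The butter's top spans about -30..+41 by -45..+53 mm in the mat frame. It sits about (6,4) mm off centre, straight and within tolerance. Last I check the board and shakers from above.

```bash
python3 -m jog '40 -40 10 0 0;40 -80 20 0 0;40 -120 30 0 0;40 -160 45 0 0;40 -200 60 0 0;40 -240 75 0 0;40 -280 90 0 0;40 -320 102 0 0;40 -360 110 0 0;40 -400 117 -10 0;40 -400 117 -10 0;40 -400 117 -10 0;40 -400 117 -10 0'
cat > fin.py <<'E'
from cad import *
st(); c=grab('wrist','w12.png'); hsv=cv2.cvtColor(c['frame'],cv2.COLOR_RGB2HSV)
def asc(z,x0,x1,y0,y1):
    print('z',z)
    for yy in range(y0,y1,3):
        r=''
        for xx in range(x0,x1,2):
            p=proj(c,[*cw(xx,yy),z]); i,j=int(round(p[1])),int(round(p[0]))
            if not(0<=i<400 and 0<=j<640): r+='?';continue
            h,s,v=hsv[i,j]; r+='#' if v<45 else 'R' if (h<9 or h>170) and s>90 else 'G' if 40<h<90 and s>80 else 'B' if 95<h<130 and s>80 else 'w' if 9<=h<25 and s>60 else '-' if v<130 else '.'
        print('%4d '%yy+r)
asc(.096,-30,32,-110,118)
E
python3 fin.py
```

```text
time: 57.88
tcp_pos: [0.6529, -0.1711, 0.2648]
tcp_rot: [177.9, 0.1, 89.4]
force: [0.2, -0.3, 0.4]
opening: 0.456
t 57.88 tcp [ 0.6529 -0.1711  0.2648] rot [1.7787e+02 1.0000e-01 8.9400e+01] F [ 0.2 -0.3  0.4] op 0.456
z 0.096
-110 -------------------------------
-107 -------------------------------
-104 -------------------------------
-101 wwwwwwwwwwwwwwwwwwwwwwwwwwwwwww
 -98 wwwwwwwwwwwwwwwwwwwwwwwwwwwwwww
 -95 wwwwwwwwwwwwwwwwwwwwwwwwwwwwwww
 -92 wwwwwwwwwwwwwwwwwwwwwwwwwwwwwww
 -89 wwwwwwwwwwwwwww...wwwwwwwwwwwww
 -86 wwwwwwwwwwww........wwwwwwwwwww
 -83 wwwwwwwwwww...-......wwwwwwwwww
 -80 wwwwwwwwwww....-.----wwwwwwwwww
 -77 wwwwwwwwww-----------wwwwwwwwww
 -74 wwwwwwwwww-----------wwwwwwwwww
 -71 wwwwwwwwww-----------wwwwwwwwww
 -68 wwwwwwwwwww---------wwwwwwwwwww
 -65 wwwwwwwwwwww--------wwwwwwwwwww
 -62 wwwwwwwwwwwRwRRRwwRwwwwwwwwwwww
 -59 wwwwwwwwwwwwRwRRwwRwwwwwwwwwwww
 -56 wwwwwwwwwwwRwRRRRRwwwwwwwwwwwww
 -53 wwwwwwwwwwwwwwwwwwwwwwwwwwwwwww
 -50 wwwwwwwwwwwwwwww--wwwwwwwwwwwww
 -47 wwwwwwwwwww---------wwwwwwwwwww
 -44 wwwwwwwwww------------wwwwwwwww
 -41 wwwwwwwww--------
[... 1238 characters left out ...]
61 wwwwwwwwww----.....wwwwwwwwwwww
  64 wwwwwwwww--.........wwwwwwwwwww
  67 wwwwwwww-...-........-wwwwwwwww
  70 wwwwwww------------...wwwwwwwww
  73 wwwwww-.-------------.-wwwwwwww
  76 wwwwwww----------------wwwwwwww
  79 wwwwwww-----...--------wwwwwwww
  82 wwwwwww--......--------wwwwwwww
  85 wwwwww-.....-----------wwwwwwww
  88 wwwwww-....------------wwwwwwww
  91 wwwwwww-....----------wwwwwwwww
  94 wwwwwwww....---------wwwwwwwwww
  97 wwwwwwwww...---------wwwwwwwwww
 100 wwwwwwwwww-.-------wwwwwwwwwwww
 103 wwwwwwwwwwwww----wwwwwwwww-wwww
 106 -------------------------------
 109 -------------------------------
 112 -------------------------------
 115 -------------------------------
```

```bash
python3 -c "
from cell import job
print(job.close_job())"
```

```text
the job is handed in; nothing more can be done
None
```

I handed the job in at about 58 s, and no verdict was reported. By my last checks everything is in place.

- **Board:** I tilted it in under the deep lip, lowered it onto the ledges and drew it back. A pinch along the grip put its centre about 0.6 mm from the caddy's middle. In the last wrist image the grip centre read about 1–2 mm off, so it had not been knocked since.
- **Shakers:** All four (24, 30, 36 and salt) went through their matching holes to the floor. In the last wrist image their cap tops lay within about 2 mm of where they should be. The yellow and purple look-alikes were left alone.
- **Salt:** It hung about 0.08 rad out of plumb in the grip, and my first insertion pressed lightly on the board (about 7 N). I lifted it, corrected the aim and it then went in freely. It looked upright in the scene picture after release.
- **Butter:** It had been knocked a few centimetres during the run, so I located it again. I pushed it with two fingertips on its short end and never lifted it. It ended about 6 mm across and 4 mm along from the mat centre, straight to within what I could see.
- **Other checks:** No check failed. I had used up the picture views, so the final butter and caddy checks were numeric readings of camera frames. I did not measure the bystanders again, and no move passed close enough to touch one.

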